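Tighten the recessed pump nut of the filling machine

ROBOT

A 6-joint arm with a two-finger parallel gripper is mounted at the origin on the work surface. World frame = base frame: x ahead of the robot, y to its left, z up, the work surface at z = 0. Lengths are in m, angles in rad, forces in N, time in s.
With the tool pointing down it reaches from about 0.35 to 0.775 m from the base axis. Payload 5.5 kg.
Tool frame: the origin (TCP) lies where the fingers leave the gripper's body, on its centre line; the fingertips stand 73 mm ahead of it and the grasp point (between the pads) lies 54 mm ahead of it; z points along the fingers, y is the direction in which the jaws open and shut (so a half turn about z gives the same grasp; the last joint's range is limited). The gripper opens to 85 mm and grips with 20 to 120 N. Pads are 22 mm wide; open, the fingers measure 114 mm over their backs; the gripper's body (76 mm by 85 mm) begins 54 mm behind the grasp point. The pads swing forward as they close: fully open they stand 13 mm farther back than shut.
Start: joints at [0.967, 0.313, 0.046, 1.304, 0, 1.431], TCP at [0.257, 0.514, 0.304] pointing down, gripper open.
Joint ranges: [-2.76, 2.76], [-0.86, 1.69], [-1.03, 1.26], [-2.2, 2.34], [-1.47, 1.5], [-3.14, 3.14]. Speed limits (rad/s): [2.57, 2.57, 3.14, 3.14, 3.14, 3.14].

INTERFACE

Orientations are given as a unit quaternion [w, x, y, z].
In Python, from workcell import env, read_camera, job, cut_out gives the robot as it stands.
- The arm moves only by the tool servo_tool, never from a script. Its argument "deltas" is a list of rows, each an object of numbers: "dx", "dy", "dz": the shift along the world's x, y, z in mm; "rx", "ry", "rz": the turn, a rotation vector about the world's x, y, z in rad; "fingers": the closure, from -1 (fully open) to 1 (shut). A call has 1 to 8 rows; each row shifts and turns the commanded pose from where the row before left it; what a row does not reach is not made up. A row lasts 1/10 s, in which the tool goes at most 50 mm and 8.59 degrees, less where a joint would pass 70% of its speed; a pose out of reach is approached as far as the arm can. A call is refused whole if a number of a shift passes 50 or a number of a turn 0.15, either way. A call with a gripper value outside its range is refused whole. The fingers move at their own pace and stop on an object; "newtons" is the grip in N (left out, the last holds). Time passes only in rows, so rows that do not move let the fingers close. It gives the time, the measured TCP pose, the force and the opening at its end, in the units of the state.
- env.get_state(): the state, without advancing time (a new reading comes with each control period).
- read_camera(name): name is "side" or "top" or "wrist"; returns a dict with "img" (384x512x3 uint8, red, green, blue), "intrinsics" (3x3 intrinsics, pixels), "k1" (the pictures are not rectified: a ray, as slopes to the right and down, at radius r is drawn at 1 + k1 r^2 times it, then the intrinsics apply), "extrinsics" (4x4, takes a point from camera to world coordinates); the wrist camera has in their place "hand_eye" (4x4, takes a point from camera to tool coordinates, whose origin is the TCP and whose axes are the flange's). Camera axes: x right, y down, z forward; pixel columns grow to the right and rows downward; lengths in m; the calibration is good to about 2 mm. A picture is of the moment at which its call begins: read the wrist's pose just before it. There is no depth.
- job.hand_in(): hands the job in, once; it reports no verdict.
Trained networks look in the newest picture that a camera, given by its name, has taken for a name from the list of things; names that differ only in an ending like _2 or _b are one class to them, and where a whole thing is asked for, a point or a joint stands for the part that bears it (a point fixed in the world has none). Each returns a list of dicts, best first, with "confidence" (0 to 1); they miss things now and then, are a little off and sometimes report something else, mostly with a low value. They report only what shows in the picture. A call takes as long as a camera call.
- cut_out(target, camera): "region" (384x512 bool, what is visible of it) and "extent" ([left, top, right, bottom] in pixels, round what is visible of it).
The state is a dict: "clock": time; "joint_pos": joint angles; "qvel": joint speeds; "tau": joint torques, N m; "tcp_pos": TCP position; "orientation": TCP orientation; "wrist_force": force on the tool from outside, world axes, zero at the start; "ft_torque": the same for the moment, N m; "finger_gap": finger opening in m.
Only numpy, scipy, OpenCV 4.12 (cv2) and the standard library are available. Lean on these libraries where they do the work, as an engineer would, in place of code of your own. Each camera call takes 0.05 s, during which the arm holds its last target. There are 200 camera calls.

TASK

Take the long socket key from its wooden tray, put it down the deep bore of the filling machine onto the hex nut at the bottom, and tighten the nut clockwise until it comes up hard against its stop, regripping the key on the way if needed. Then stand the key upright back in its tray, let go of it, and last of all press the machine's membrane key firmly until you feel it reach its stop. Do not disturb the bottles and the jar.

Things in the scene. Friction and masses are not known exactly. Their poses are not given: they have to be found in the camera images.
- key_grip (a point): Long socket key (loose, upright, 185 mm long, 0.3 to 0.5 kg): centre of the square wooden grip block at its top, 28 x 28 mm, 52 mm high. z points up along the key, x and y are square to the block's faces. 159 mm above the foot. Below the block: a 38 mm steel disc, an 18 mm steel shaft, a 44 mm guide collar 68 to 83 mm above the foot, the socket.
- key_foot (a point): Socket key: centre of its open lower end, on the key's axis, axes as key_grip. The socket is a hexagonal steel tube, 44 mm over its outer corners, with a hexagonal pocket 32 mm across flats and 22 mm deep; the pocket's corners point along x and every 60 degrees from it.
- tray_floor (a point): Open wooden tray, fixed, outside 160 x 160 mm and 40 mm high, walls 8 mm: centre of its inner floor (144 x 144 mm, 8 mm above the table). Axes along its sides, z up. The socket key stands in it at the start and belongs there again at the end, upright, anywhere on the floor.
- bore_mouth (a point): Filling machine (fixed): centre of the mouth of the bore in the top of its square aluminium pump block (90 x 90 mm, 120 mm above the table); z up, y away from the keypad. The bore is upright, 49 mm in diameter, 100 mm deep, with a 4 mm chamfer at the mouth. A key standing on the nut stays upright when let go. A bent 16 mm outlet pipe leaves the block on its +x side, below the top.
- nut_top (a point): Centre of the top of the hex nut on the bore's floor, 82 mm below the mouth; the axes are the machine's and do not tell how the nut's flats lie: find that by touch, resting the socket on it and turning until it drops. Nut 30 mm across flats, 18 mm high, top edge bevelled 2 mm. The socket drops within about 7 degrees of true and then stands on the bore's floor.
- nut (a joint): How far the nut has been turned clockwise (seen from above) in rad; 2.6 is tight, against a hard stop. It starts between 0.1 and 1.0 and stays where it is left; turning takes about 0.25 N m. The socket has about 7 degrees of play on it either way.
- keypad_top (a point): Membrane key, a plain grey oblong 46 x 34 mm on the black keypad foil on top of the machine's low white box: centre of its upper face, 57.5 mm above the table, facing up. From the bore mouth it lies 170 mm towards -y and 30 mm towards -x of the bore mouth's axes.
- keypad (a joint): Travel of the membrane key in m: 0 at rest, 0.0016 fully down, which takes about 7 N; it springs back when let go.
- bottle_a_mid (a point): Amber bottle with black cap, 66 mm in diameter, 150 mm high, loose, not to be disturbed; its centre.
- bottle_b_mid (a point): Amber bottle with black cap, 60 mm in diameter, 130 mm high, loose, not to be disturbed; its centre.
- jar_c_mid (a point): Low amber jar with metal lid, 72 mm in diameter, 80 mm high, loose, not to be disturbed; its centre.
- socket_key: The whole socket key, its origin at the foot, axes as key_foot.

How it is judged:
On the way, in this order (a step that is already met when the one before it is completed fails the run):
1. the socket is down over the nut at the bottom of the bore (z of key_foot in the frame of bore_mouth below -0.092 m and horizontal distance between key_foot and bore_mouth below 0.006 m), for 0.1 s.
2. the nut is tight against its stop, turned with the socket on it (all of step 1 and value of joint nut above 2.5 rad), for 0.1 s.
3. the socket key stands upright in its tray again, let go (angle between key_grip's own z axis and vertical below 0.1 rad and z of key_foot in the frame of tray_floor below 0.006 m and x of key_foot in the frame of tray_floor between -0.07 and 0.07 m and y of key_foot in the frame of tray_floor between -0.07 and 0.07 m and contact force between the fingers and socket_key below 0.1 N and linear speed of socket_key below 0.02 m/s), for 0.2 s.
4. the membrane key is pressed down to its stop (value of joint keypad above 0.0012 m), for 0.1 s.
At the end, for the whole second after the job is handed in: The nut is turned to its stop (2.5 rad or more), the socket key stands upright (within 0.1 rad) and still on the tray's floor, its foot less than 70 mm from the tray's centre along each side, let go, and the membrane key, pressed last (1.2 mm or more), is released (all of step 3 and value of joint nut above 2.5 rad and value of joint keypad below 0.0006 m); the robot touches nothing.
It fails at once if a bottle or the jar is moved by more than 20 mm or tipped (distance of any of bottle_a_mid, bottle_b_mid, jar_c_mid from where it was at the start of the episode above 0.02 m or angle between any of bottle_a_mid, bottle_b_mid, jar_c_mid's own z axis and vertical above 0.3 rad).
It also fails if it takes over 72 s, if anything falls off the work surface, if the arm or the gripper's body presses on something with over 40 N, if the wrist force passes 120 N, or if a joint passes its speed limit or range.

## Working session

There is one attempt and no reset: what is moved stays moved. The work goes in short steps, Python scripts to look and compute and a tool call to move; the robot and the scene stay as the last step left them, time stands still between calls to the robot, and variables do not carry over. Pictures are saved under pics/ and viewed, about 8 in all and at most 12, crops included, and the job is handed in when it is done.

Besides the shell and the picture viewer there is one more tool, called after "Request:" as name([rows], argument=value, ...), one row to a line, values as JSON. servo_tool: Moves the arm, as the interface text tells. Its arguments: {"type":"object","properties":{"deltas":{"type":"array"},"newtons":{"type":"number"}},"required":["deltas"]}

```bash
ls; mkdir -p pics; cat > h.py <<'E'
import numpy as np, cv2
from workcell import env, read_camera, job, cut_out
from scipy.spatial.transform import Rotation as R
def T_of(c,st):
    if 'extrinsics' in c: return np.array(c['extrinsics'])
    q=st['orientation']; T=np.eye(4); T[:3,:3]=R.from_quat([q[1],q[2],q[3],q[0]]).as_matrix(); T[:3,3]=st['tcp_pos']
    return T@np.array(c['hand_eye'])
def proj(P,c,T):
    P=np.atleast_2d(P); p=(P-T[:3,3])@T[:3,:3]; s=p[:,:2]/p[:,2:]; r2=(s**2).sum(1,keepdims=True)
    s=s*(1+c['k1']*r2); K=np.array(c['intrinsics']); return s@K[:2,:2].T+K[:2,2]
def ray(uv,c,T):
    K=np.array(c['intrinsics']); d=(np.atleast_2d(uv)-K[:2,2])@np.linalg.inv(K[:2,:2]).T; s=d.copy()
    for _ in range(20): s=d/(1+c['k1']*(s**2).sum(1,keepdims=True))
    v=np.c_[s,np.ones(len(s))]@T[:3,:3].T; return T[:3,3],v
def onz(uv,z,c,T):
    o,v=ray(uv,c,T); return o+v*((z-o[2])/v[:,2])[:,None]
def look(name):
    st=env.get_state(); c=read_camera(name); return c,T_of(c,st),st
def save(c,f): cv2.imwrite('pics/'+f,c['img'][:,:,::-1])
E
python3 - <<'E'
from h import *
for n in ['top','side','wrist']:
    c,T,st=look(n); save(c,n+'0.png'); print(n,c['k1'],np.array(c['intrinsics'])[0,0],T[:3,3].round(3),T[:3,2].round(2))
    for t in ['socket_key','key_grip','tray_floor','bore_mouth','keypad','bottle_a_mid','jar_c_mid','nut']:
        try:
            for d in cut_out(t,n)[:3]:
                print(t,round(d['confidence'],2),d['extent'],d['region'].sum())
        except Exception as e: print(t,e)
im=[cv2.imread(f'pics/{n}0.png') for n in ['top','side']]
print(env.get_state())
E
```

```text
pics
top -0.03851771379217449 446.6527925596286 [0.355 0.012 1.339] [ 0.2  -0.   -0.98]
socket_key 0.74 [356.8, 226.5, 384.6, 246.5] 391
key_grip 0.56 [357.5, 224.5, 385.3, 241.6] 411
tray_floor 0.78 [337.3, 197.2, 397.6, 262.7] 2669
bore_mouth 0.68 [243.1, 242.7, 255.6, 259.0] 178
bore_mouth 0.65 [166.7, 180.4, 289.5, 290.2] 8809
keypad 0.65 [245.7, 244.5, 256.6, 257.8] 183
bottle_a_mid 0.64 [329.2, 144.1, 356.1, 172.3] 562
jar_c_mid 0.83 [100.6, 225.6, 127.2, 249.9] 535
nut 0.55 [193.5, 217.0, 204.0, 229.0] 69
side -0.10335468911382209 470.9727031190552 [-0.056 -0.618  0.909] [ 0.54  0.53 -0.65]
socket_key 0.8 [306.8, 263.9, 332.7, 329.7] 1236
key_grip 0.84 [306.3, 259.3, 336.5, 329.2] 1174
tray_floor 0.58 [277.6, 275.7, 379.6, 362.2] 4299
bore_mouth 0.63 [140.0, 166.0, 271.4, 291.7] 9167
bore_mouth 0.16 [380.7, 268.6, 413.4, 317.1] 1169
keypad 0.48 [189.2, 230.6, 214.0, 250.6] 187
bottle_a_mid 0.84 [337.6, 203.5, 374.3, 260.8] 1210
jar_c_mid 0.95 [112.4, 157.1, 135.2, 189.4] 674
wrist -0.08194186872351557 342.8075113011296 [0.187 0.548 0.374] [ 0.27 -0.13 -0.95]
bore_mouth 0.75 [146.7, 346.8, 176.1, 383.6] 362
jar_c_mid 0.62 [245.9, 315.6, 307.8, 373.3] 2725
{'clock': 1.35, 'joint_pos': array([9.67390847e-01, 3.13175476e-01, 4.61057510e-02, 1.30358640e+00,
       1.77980714e-06, 1.43121922e+00]), 'qvel': array([-0.00085989, -0.00122706, -0.00050993,  0.00011177,  0.00021039,
        0.00065829]), 'tau': array([-7.46276310e-04, -4.80470181e+01,  2.98803341e+01,  6.37491212e-04,
       -1.97086047e-04, -1.68600297e-05]), 'tcp_pos': array([0.2572599 , 0.51428377, 0.3039395 ]), 'orientation': array([2.46180649e-05, 2.29840885e-01, 9.73228217e-01, 6.56428174e-05]), 'wrist_force': array([-0.51199493,  0.08763844,  0.04620851]), 'ft_torque': array([-0.0118762 , -0.05455375, -0.00305518]), 'finger_gap': 0.08506696031227458}
```

View pics/top0.png

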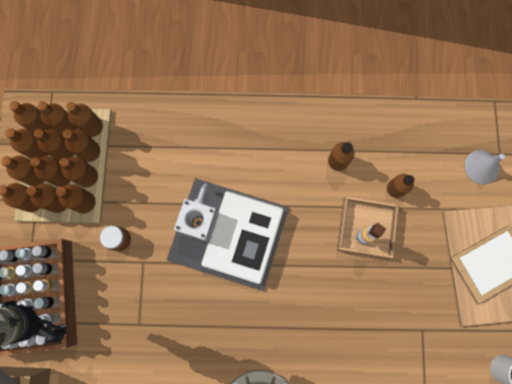

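View pics/side0.png

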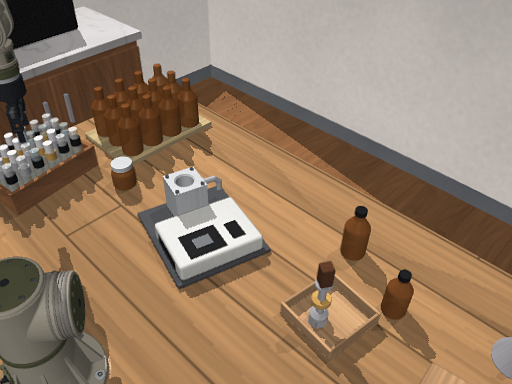

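```bash
python3 - <<'E'
from h import *
c,T,st=look('top'); s,S,_=look('side')
g=cut_out('key_grip','top')[0]; k=cut_out('bottle_a_mid','top')
p=lambda uv,z:onz([uv],z,c,T)[0].round(3); q=lambda uv,z:onz([uv],z,s,S)[0].round(3)
print('bore',p((197,220),.12),q((184,181),.12)); print('pad',p((250,251),.0575),q((203,241),.0575))
print('grip',p((378,229.5),.193),q((326,265),.193), 'base',q((318,326),.008),p((363,238),.01))
print('tray',[p(x,.04) for x in [(344,198),(398,206),(394,259),(339,248)]],q((331,308),.04))
for d in k: print(d['confidence'],d['extent'])
print('bottles',p((346,148),.15),p((408,180),.13),q((361,212),.15),q((404,276),.13))
print('jar',p((113,236),.08))
a=cv2.resize(c['img'][180:300,160:300],None,fx=4,fy=4,interpolation=2)[:,:,::-1]; b=cv2.resize(c['img'][130:270,320:420],None,fx=3.42,fy=3.42,interpolation=2)[:,:,::-1]
m=np.zeros((480,800,3),np.uint8); m[:480,:450]=a[:,:450]; m[:478,450:450+342]=b[:478,:342]; cv2.imwrite('pics/crop.png',m)
E
```

```text
bore [0.52  0.184 0.12 ] [0.518 0.187 0.12 ]
pad [0.443 0.037 0.058] [0.446 0.033 0.058]
grip [ 0.495 -0.295  0.193] [ 0.495 -0.295  0.193] base [ 0.482 -0.31   0.008] [ 0.491 -0.298  0.01 ]
tray [array([ 0.606, -0.237,  0.04 ]), array([ 0.585, -0.397,  0.04 ]), array([ 0.429, -0.38 ,  0.04 ]), array([ 0.458, -0.22 ,  0.04 ])] [ 0.52  -0.312  0.04 ]
0.86 [328.6, 142.5, 353.4, 172.4]
0.58 [169.5, 180.1, 287.5, 292.8]
bottles [ 0.726 -0.224  0.15 ] [ 0.643 -0.4    0.13 ] [ 0.719 -0.234  0.15 ] [ 0.636 -0.407  0.13 ]
jar [0.475 0.425 0.08 ]
```

View pics/crop.png

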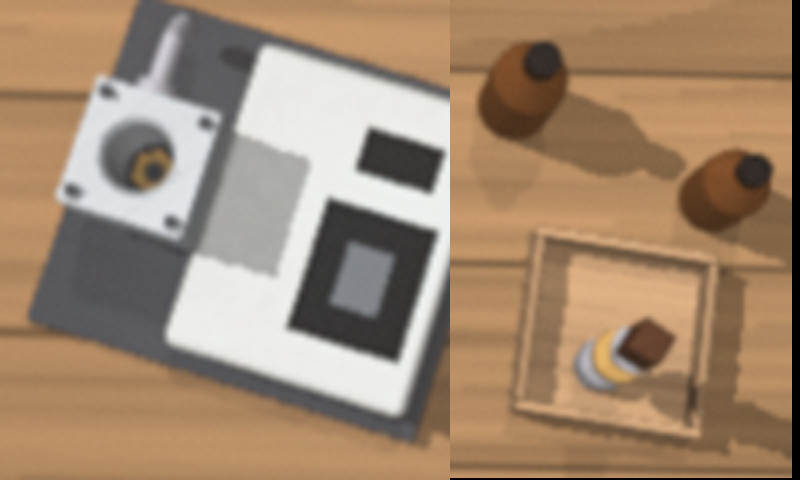

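Request:
servo_tool([
  {"dx": 14, "dy": -47, "dz": 2, "rz": 0.084, "fingers": -1},
  {"dx": 14, "dy": -47, "dz": 2, "rz": 0.084},
  {"dx": 14, "dy": -47, "dz": 2, "rz": 0.084},
  {"dx": 14, "dy": -47, "dz": 2, "rz": 0.084},
  {"dx": 14, "dy": -47, "dz": 2, "rz": 0.084},
  {"dx": 14, "dy": -47, "dz": 2, "rz": 0.084},
  {"dx": 14, "dy": -47, "dz": 2, "rz": 0.084},
  {"dx": 14, "dy": -47, "dz": 2, "rz": 0.084},
], newtons=60)

```text
invalid input at $.deltas[0]: expected keys dx, dy, dz, rx, ry, rz, fingers
```

Request:
servo_tool([
  {"dx": 14, "dy": -48, "dz": 2, "rz": 0.084},
  {"dx": 14, "dy": -48, "dz": 2, "rz": 0.084},
  {"dx": 14, "dy": -48, "dz": 2, "rz": 0.084},
  {"dx": 14, "dy": -48, "dz": 2, "rz": 0.084},
  {"dx": 14, "dy": -48, "dz": 2, "rz": 0.084},
  {"dx": 14, "dy": -48, "dz": 2, "rz": 0.084},
  {"dx": 14, "dy": -48, "dz": 2, "rz": 0.084},
  {"dx": 14, "dy": -48, "dz": 2, "rz": 0.084},
])

```text
invalid input at $.deltas[0]: expected keys dx, dy, dz, rx, ry, rz, fingers
```

Request:
servo_tool([
  {"dx": 14, "dy": -45, "rz": 0.084},
  {},
  {},
  {},
])

```text
invalid input at $.deltas[0]: expected keys dx, dy, dz, rx, ry, rz, fingers
```

```bash
python3 - <<'E'
from h import *
c,T,st=look('wrist'); print(st['clock'],st['tcp_pos'],st['joint_pos'].round(3),T[:3,3].round(3))
for t in ['key_grip','socket_key']:
    for d in cut_out(t,'wrist')[:2]: print(t,d['confidence'],d['extent'])
save(c,'w1.png')
E
```

```text
1.55 [0.25726773 0.51427965 0.30394349] [ 0.967  0.313  0.046  1.304 -0.     1.431] [0.187 0.548 0.374]
```

View pics/w1.png

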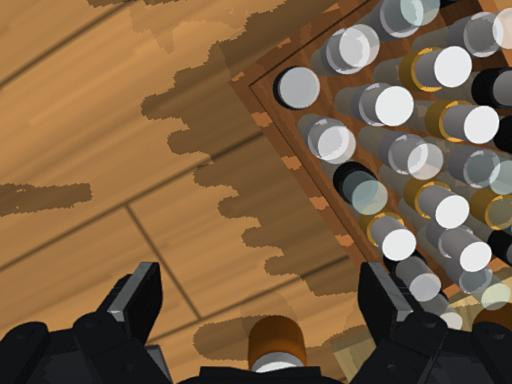

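The arm didn't move: every row needs all seven keys. The picture shows the start view, with the fingers at the bottom and the jar near (277,345). I'll resend the moves.

Request:
servo_tool([
  {"dx": 14, "dy": -47, "dz": 2, "rx": 0, "ry": 0, "rz": 0.084, "fingers": -1},
  {"dx": 14, "dy": -47, "dz": 2, "rx": 0, "ry": 0, "rz": 0.084, "fingers": -1},
  {"dx": 14, "dy": -47, "dz": 2, "rx": 0, "ry": 0, "rz": 0.084, "fingers": -1},
  {"dx": 14, "dy": -47, "dz": 2, "rx": 0, "ry": 0, "rz": 0.084, "fingers": -1},
  {"dx": 14, "dy": -47, "dz": 2, "rx": 0, "ry": 0, "rz": 0.084, "fingers": -1},
  {"dx": 14, "dy": -47, "dz": 2, "rx": 0, "ry": 0, "rz": 0.084, "fingers": -1},
  {"dx": 14, "dy": -47, "dz": 2, "rx": 0, "ry": 0, "rz": 0.084, "fingers": -1},
  {"dx": 14, "dy": -47, "dz": 2, "rx": 0, "ry": 0, "rz": 0.084, "fingers": -1},
], newtons=60)

```text
clock: 2.5
tcp_pos: [0.3693, 0.1365, 0.3204]
orientation: [0.001, -0.106, 0.994, 0.0]
wrist_force: [1.3, 0.4, -0.6]
finger_gap: 0.0857
```

Request:
servo_tool([
  {"dx": 14, "dy": -48, "dz": 2, "rx": 0, "ry": 0, "rz": 0.084, "fingers": -1},
  {"dx": 14, "dy": -48, "dz": 2, "rx": 0, "ry": 0, "rz": 0.084, "fingers": -1},
  {"dx": 14, "dy": -48, "dz": 2, "rx": 0, "ry": 0, "rz": 0.084, "fingers": -1},
  {"dx": 14, "dy": -48, "dz": 2, "rx": 0, "ry": 0, "rz": 0.084, "fingers": -1},
  {"dx": 14, "dy": -48, "dz": 2, "rx": 0, "ry": 0, "rz": 0.084, "fingers": -1},
  {"dx": 14, "dy": -48, "dz": 2, "rx": 0, "ry": 0, "rz": 0.084, "fingers": -1},
  {"dx": 14, "dy": -48, "dz": 2, "rx": 0, "ry": 0, "rz": 0.084, "fingers": -1},
  {"dx": 14, "dy": -48, "dz": 2, "rx": 0, "ry": 0, "rz": 0.084, "fingers": -1},
])

```text
clock: 3.3
tcp_pos: [0.4813, -0.2476, 0.3362]
orientation: [0.0, -0.427, 0.904, -0.0]
wrist_force: [0.7, 1.6, 0.1]
finger_gap: 0.0851
```

Request:
servo_tool([
  {"dx": 14, "dy": -45, "dz": 0, "rx": 0, "ry": 0, "rz": 0.084, "fingers": -1},
  {"dx": 0, "dy": 0, "dz": 0, "rx": 0, "ry": 0, "rz": 0, "fingers": -1},
  {"dx": 0, "dy": 0, "dz": 0, "rx": 0, "ry": 0, "rz": 0, "fingers": -1},
  {"dx": 0, "dy": 0, "dz": 0, "rx": 0, "ry": 0, "rz": 0, "fingers": -1},
])

```text
clock: 3.7
tcp_pos: [0.4948, -0.2896, 0.3358]
orientation: [-0.0, -0.464, 0.886, 0.001]
wrist_force: [-1.0, 0.8, -0.3]
finger_gap: 0.0855
```

```bash
python3 - <<'E'
from h import *
c,T,st=look('wrist'); print(st['clock'],st['tcp_pos'],st['joint_pos'].round(3),T[:3,3].round(3))
for t in ['key_grip','socket_key']:
    for d in cut_out(t,'wrist')[:2]: print(t,d['confidence'],d['extent'])
save(c,'w1.png')
E
```

```text
3.7 [ 0.4948246  -0.28956822  0.33584792] [-0.67   0.305  0.112  1.379  0.    -1.634] [ 0.45  -0.354  0.406]
key_grip 0.56 [231.1, 136.9, 275.8, 221.4]
socket_key 0.83 [229.1, 139.7, 278.7, 226.4]
```

View pics/w1.png

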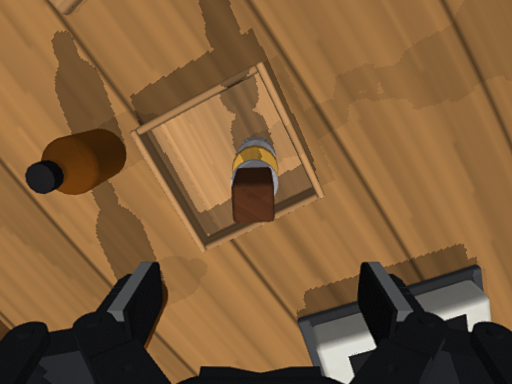

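The wrist view shows the key's block at about (255,195), nearly square to the image. Its foot is near (255,150), and a bottle stands at (80,165). Next I fit the block model to the brown silhouette.

```bash
cat >> h.py <<'E'
def fitblock(c,T,x0,roi,zb=0.141):
    from scipy.optimize import minimize
    im=c['img'].astype(int); m=(im.sum(2)<210)&(im[:,:,0]>im[:,:,2]+15); M=np.zeros(m.shape,np.uint8); a,b,d,e=roi; M[b:e,a:d]=m[b:e,a:d]
    n,l,s,_=cv2.connectedComponentsWithStats(M); M=(l==1+np.argmax(s[1:,4])).astype(np.uint8); M=cv2.morphologyEx(M,cv2.MORPH_CLOSE,np.ones((3,3),np.uint8))
    M4=cv2.resize(M,None,fx=4,fy=4,interpolation=0)
    def f(p):
        cc=np.array([[sx*.014,sy*.014] for sx in(-1,1) for sy in(-1,1)]); r=np.array([[np.cos(p[2]),-np.sin(p[2])],[np.sin(p[2]),np.cos(p[2])]])
        q=cc@r.T+p[:2]; P=np.vstack([np.c_[q,np.full(4,z)] for z in(zb,zb+.052)])
        h=cv2.convexHull(((proj(P,c,T)+.5)*4).astype(np.float32)); I=np.zeros(M4.shape,np.uint8); cv2.fillPoly(I,[h.astype(np.int32)],1)
        return 1-(I&M4).sum()/(I|M4).sum()
    best=min((minimize(f,[x0[0],x0[1],y],method='Nelder-Mead',options=dict(initial_simplex=np.array([x0[0],x0[1],y])+np.array([[0,0,0],[.008,0,0],[0,.008,0],[0,0,.2]]))) for y in np.arange(0,1.57,.26)),key=lambda r:r.fun)
    return best.x,best.fun,s[1:,4].max()
E
python3 - <<'E'
from h import *
c,T,st=look('wrist')
print(fitblock(c,T,(.495,-.293),(200,140,310,250)))
q=st['orientation']; r=R.from_quat([q[1],q[2],q[3],q[0]]).as_matrix(); print('tool x yaw',np.arctan2(r[1,0],r[0,0]),r[:,2],st['tcp_pos'])
E
```

```text
(array([ 0.49340024, -0.29781719, -0.52494252]), np.float64(0.27151180619441884), np.int32(2872))
tool x yaw -2.1760157158134676 [ 4.41551059e-04 -2.57450286e-04 -9.99999869e-01] [ 0.49504839 -0.28905405  0.33655065]
```

```bash
python3 - <<'E'
import cv2,numpy as np
im=cv2.imread('pics/w1.png')[:,:,::-1]
for y in range(160,240,6): print(y,[tuple(int(v) for v in im[y,x]) for x in (222,230,236,254,270,276,284)])
im=im[120:245,190:320]; cv2.imwrite('pics/c1.png',np.hstack([cv2.resize(np.clip(im.astype(float)*k,0,255).astype(np.uint8),None,fx=3,fy=3,interpolation=2) for k in(1,2)])[:,:,::-1])
E
```

```text
160 [(190, 142, 92), (180, 134, 86), (198, 148, 57), (90, 89, 93), (185, 137, 54), (134, 99, 53), (193, 143, 92)]
166 [(194, 144, 93), (185, 138, 89), (201, 147, 61), (98, 96, 97), (120, 117, 121), (183, 135, 52), (187, 140, 91)]
172 [(198, 147, 96), (194, 145, 93), (39, 28, 23), (40, 22, 11), (33, 16, 8), (173, 129, 56), (142, 105, 67)]
178 [(188, 140, 91), (192, 143, 94), (38, 20, 10), (40, 23, 12), (36, 19, 8), (160, 157, 161), (128, 95, 61)]
184 [(189, 141, 92), (192, 159, 128), (51, 28, 16), (53, 31, 17), (56, 32, 18), (158, 154, 157), (124, 93, 59)]
190 [(194, 145, 92), (197, 148, 95), (83, 47, 26), (80, 46, 25), (78, 44, 25), (147, 138, 135), (121, 90, 57)]
196 [(203, 152, 97), (192, 143, 93), (88, 50, 28), (74, 43, 25), (83, 47, 27), (121, 89, 57), (115, 87, 55)]
202 [(195, 147, 94), (132, 98, 63), (92, 53, 29), (85, 48, 28), (88, 51, 31), (119, 89, 58), (74, 54, 34)]
208 [(136, 102, 64), (139, 104, 67), (85, 47, 28), (88, 51, 30), (82, 47, 26), (76, 56, 36), (93, 69, 43)]
214 [(132, 98, 63), (135, 100, 64), (89, 51, 28), (91, 51, 29), (87, 49, 28), (157, 117, 76), (163, 120, 76)]
220 [(129, 96, 62), (137, 103, 66), (80, 45, 26), (80, 45, 25), (83, 46, 26), (144, 102, 58), (143, 102, 58)]
226 [(135, 101, 64), (70, 53, 35), (79, 58, 38), (172, 128, 83), (169, 121, 69), (158, 114, 67), (138, 99, 58)]
232 [(78, 57, 37), (76, 57, 36), (141, 106, 69), (160, 115, 68), (171, 123, 71), (168, 122, 69), (145, 103, 60)]
238 [(127, 95, 60), (179, 132, 87), (163, 118, 68), (159, 113, 66), (167, 120, 70), (170, 123, 70), (159, 114, 65)]
```

View pics/c1.png

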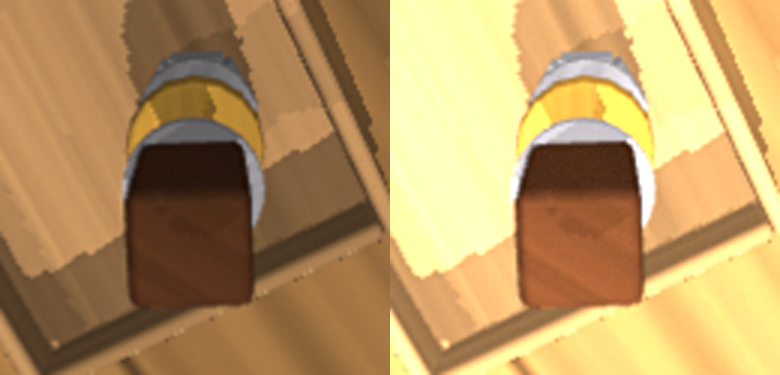

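The zoom shows the block's top face with corners near (232,184), (274,184), (274,221) and (233,221), so I'll intersect those with its plane at z = 0.193.

```bash
python3 - <<'E'
from h import *
c,T,st=look('wrist')
P=onz([(232,184.3),(273.7,184.3),(274,221),(233,221)],.193,c,T); print(P.round(4),P.mean(0).round(4))
for i in range(4):
    d=P[(i+1)%4]-P[i]; print(np.linalg.norm(d[:2]).round(4),np.degrees(np.arctan2(d[1],d[0])).round(1))
print(onz([(140,133),(262,66),(322,194),(205,248)],.04,c,T).round(3), c['k1'])
E
```

```text
[[ 0.4971 -0.3166  0.193 ]
 [ 0.4749 -0.3013  0.193 ]
 [ 0.4889 -0.2802  0.193 ]
 [ 0.5114 -0.2958  0.193 ]] [ 0.4931 -0.2985  0.193 ]
0.0269 145.3
0.0253 56.5
0.0274 -34.7
0.0253 -124.6
[[ 0.579 -0.393  0.04 ]
 [ 0.433 -0.373  0.04 ]
 [ 0.455 -0.224  0.04 ]
 [ 0.603 -0.246  0.04 ]] -0.08194186872351557
```

Request:
servo_tool([
  {"dx": -2, "dy": -9, "dz": -24, "rx": 0, "ry": 0, "rz": 0, "fingers": -1},
  {"dx": 0, "dy": 0, "dz": -35, "rx": 0, "ry": 0, "rz": 0, "fingers": -1},
  {"dx": 0, "dy": 0, "dz": -35, "rx": 0, "ry": 0, "rz": 0, "fingers": -1},
  {"dx": 0, "dy": 0, "dz": -20, "rx": 0, "ry": 0, "rz": 0, "fingers": -1},
  {"dx": 0, "dy": 0, "dz": 0, "rx": 0, "ry": 0, "rz": 0, "fingers": -1},
  {"dx": 0, "dy": 0, "dz": 0, "rx": 0, "ry": 0, "rz": 0, "fingers": 1},
  {"dx": 0, "dy": 0, "dz": 0, "rx": 0, "ry": 0, "rz": 0, "fingers": 1},
  {"dx": 0, "dy": 0, "dz": 0, "rx": 0, "ry": 0, "rz": 0, "fingers": 1},
], newtons=60)

```text
clock: 4.75
tcp_pos: [0.494, -0.2999, 0.2238]
orientation: [0.001, -0.464, 0.886, -0.001]
wrist_force: [0.3, -0.3, 0.5]
finger_gap: 0.0442
```

Request:
servo_tool([
  {"dx": 0, "dy": 0, "dz": 0, "rx": 0, "ry": 0, "rz": 0, "fingers": 1},
  {"dx": 0, "dy": 0, "dz": 0, "rx": 0, "ry": 0, "rz": 0, "fingers": 1},
  {"dx": 0, "dy": 0, "dz": 0, "rx": 0, "ry": 0, "rz": 0, "fingers": 1},
  {"dx": 0, "dy": 0, "dz": 0, "rx": 0, "ry": 0, "rz": 0, "fingers": 1},
], newtons=90)

```text
clock: 5.15
tcp_pos: [0.4937, -0.2998, 0.2235]
orientation: [0.001, -0.464, 0.886, -0.001]
wrist_force: [-1.1, 1.1, 5.5]
finger_gap: 0.0273
```

Request:
servo_tool([
  {"dx": 0, "dy": 0, "dz": 20, "rx": 0, "ry": 0, "rz": 0, "fingers": 1},
  {"dx": 0, "dy": 0, "dz": 40, "rx": 0, "ry": 0, "rz": 0, "fingers": 1},
  {"dx": 0, "dy": 10, "dz": 45, "rx": 0, "ry": 0, "rz": 0, "fingers": 1},
  {"dx": 0, "dy": 30, "dz": 35, "rx": 0, "ry": 0, "rz": 0.06, "fingers": 1},
  {"dx": 0, "dy": 45, "dz": 10, "rx": 0, "ry": 0, "rz": 0.08, "fingers": 1},
  {"dx": 0, "dy": 45, "dz": 0, "rx": 0, "ry": 0, "rz": 0.08, "fingers": 1},
  {"dx": 0, "dy": 45, "dz": 0, "rx": 0, "ry": 0, "rz": 0.08, "fingers": 1},
  {"dx": 0, "dy": 45, "dz": 0, "rx": 0, "ry": 0, "rz": 0.08, "fingers": 1},
])

```text
clock: 5.95
tcp_pos: [0.4925, -0.0778, 0.3714]
orientation: [-0.0, -0.624, 0.782, 0.001]
wrist_force: [0.7, 0.2, -4.0]
finger_gap: 0.0273
```

Request:
servo_tool([
  {"dx": 0, "dy": 45, "dz": 0, "rx": 0, "ry": 0, "rz": 0.08, "fingers": 1},
  {"dx": 0, "dy": 45, "dz": 0, "rx": 0, "ry": 0, "rz": 0.08, "fingers": 1},
  {"dx": 0, "dy": 45, "dz": 0, "rx": 0, "ry": 0, "rz": 0.08, "fingers": 1},
  {"dx": 0, "dy": 45, "dz": 0, "rx": 0, "ry": 0, "rz": 0.08, "fingers": 1},
  {"dx": 0, "dy": 45, "dz": 0, "rx": 0, "ry": 0, "rz": 0.08, "fingers": 1},
  {"dx": 0, "dy": 45, "dz": 0, "rx": 0, "ry": 0, "rz": 0.08, "fingers": 1},
  {"dx": 0, "dy": 45, "dz": 0, "rx": 0, "ry": 0, "rz": 0.08, "fingers": 1},
  {"dx": 0, "dy": 25, "dz": 0, "rx": 0, "ry": 0, "rz": 0.05, "fingers": 1},
])

```text
clock: 6.75
tcp_pos: [0.4923, 0.2637, 0.3709]
orientation: [0.0, 0.83, -0.557, -0.001]
wrist_force: [1.5, -0.3, -4.3]
finger_gap: 0.0272
```

Request:
servo_tool([
  {"dx": 0, "dy": 0, "dz": 0, "rx": 0, "ry": 0, "rz": 0, "fingers": 1},
  {"dx": 0, "dy": 0, "dz": 0, "rx": 0, "ry": 0, "rz": 0, "fingers": 1},
  {"dx": 0, "dy": 0, "dz": 0, "rx": 0, "ry": 0, "rz": 0, "fingers": 1},
])

```text
clock: 7.05
tcp_pos: [0.493, 0.2598, 0.3715]
orientation: [0.001, 0.829, -0.56, -0.0]
wrist_force: [0.5, -0.2, -4.2]
finger_gap: 0.027
```

```bash
python3 - <<'E'
from h import *
c,T,st=look('wrist'); print(st['clock'],st['tcp_pos'],st['joint_pos'].round(3),T[:3,3].round(3),st['finger_gap'])
save(c,'w2.png'); u=proj([[.519,.186,.12]],c,T)[0]; print(u)
np.savez('w2.npz',img=c['img'],T=T,K=c['intrinsics'],k1=c['k1'])
x,y=[int(v) for v in u]; x0=max(0,x-55);y0=max(0,y-60)
z=cv2.resize(c['img'][y0:y0+120,x0:x0+110],None,fx=4.5,fy=4.5,interpolation=2)[:540]; print(x0,y0,z.shape)
m=np.zeros((540,800,3),np.uint8); m[:z.shape[0],:z.shape[1]]=z; w=cv2.resize(c['img'],(304,228)); m[:228,496:]=w; cv2.imwrite('pics/w2m.png',m[:,:,::-1])
E
```

```text
7.05 [0.49303404 0.25982625 0.37146407] [ 0.341  0.271  0.153  1.454 -0.    -1.612] [0.521 0.188 0.442] 0.027038482451291913
[261.66563528  91.70229302]
206 31 (540, 495, 3)
```

View pics/w2m.png

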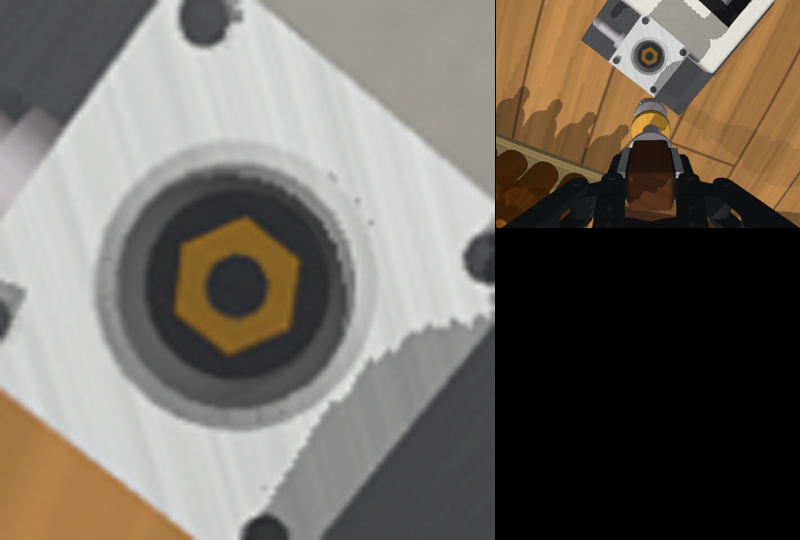

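The nut is clearly visible in the bore, with crop corners at about (247,216), (300,263), (291,330), (229,356), (175,308) and (181,242). The chamfer ring is centred near (235,285). I'll work out both in world axes and zoom in on the socket foot, since its hexagon shows how the pocket is turned.

```bash
python3 - <<'E'
from h import *
d=np.load('w2.npz'); c=dict(img=d['img'],intrinsics=d['K'],k1=float(d['k1'])); T=d['T']
f=lambda a:(np.array(a)+.5)/4.5-.5+np.array([206,31])
n=onz(f([(247,216),(300,263),(291,330),(229,356),(175,308),(181,242)]),.040,c,T)
o=n.mean(0); print('nut',o.round(4),[(np.degrees(np.arctan2(*(p-o)[1::-1])).round(1),np.linalg.norm(p-o).round(4)) for p in n])
a=np.degrees([np.arctan2(*(p-o)[1::-1]) for p in n]); print('corner mod60',(np.degrees(np.angle(np.exp(6j*np.radians(a)).mean()))/6))
print('bore',onz(f([(235,285)]),.12,c,T).round(4)); print('ring',onz(f([(95,285),(375,285),(235,140),(235,430)]),.12,c,T).round(4))
b=onz(f([(235,285)]),.12,c,T)[0]
t=R.from_matrix(T[:3,:3]); from workcell import env
st=env.get_state(); q=st['orientation']; r=R.from_quat([q[1],q[2],q[3],q[0]]).as_matrix(); print('yaw deg',np.degrees(np.arctan2(r[1,0],r[0,0])),r[:,2].round(4))
cv2.imwrite('pics/foot.png',cv2.resize(np.clip(c['img'][155:265,205:315]*1.3,0,255).astype(np.uint8),None,fx=5,fy=5,interpolation=2)[:,:,::-1])
# foot model
for off in (0,30):
    yaw=np.arctan2(r[1,0],r[0,0])+np.radians(off); P=[st['tcp_pos']+np.array([.022*np.cos(yaw+k*np.pi/3),.022*np.sin(yaw+k*np.pi/3),-.213]) for k in range(6)]
    print(off,((proj(P,c,T)-[205,155])*5).round(0).tolist())
print('foot ctr',((proj([st['tcp_pos']-[0,0,.213]],c,T)-[205,155])*5).round(0))
E
```

```text
nut [0.521  0.1895 0.04  ] [(np.float64(-76.3), np.float64(0.0171)), (np.float64(-138.4), np.float64(0.0167)), (np.float64(163.6), np.float64(0.0173)), (np.float64(105.0), np.float64(0.0173)), (np.float64(40.7), np.float64(0.0165)), (np.float64(-15.5), np.float64(0.0176))]
corner mod60 -16.83277400446278
bore [[0.5215 0.1891 0.12  ]]
ring [[0.5476 0.1995 0.12  ]
 [0.4954 0.1786 0.12  ]
 [0.5318 0.1634 0.12  ]
 [0.5108 0.2159 0.12  ]]
yaw deg -68.12529404788225 [-8.e-04 -6.e-04 -1.e+00]
0 [[264.0, 30.0], [151.0, 94.0], [154.0, 218.0], [264.0, 278.0], [374.0, 218.0], [376.0, 94.0]]
30 [[198.0, 47.0], [135.0, 157.0], [201.0, 262.0], [327.0, 262.0], [393.0, 157.0], [329.0, 47.0]]
foot ctr [[264. 157.]]
```

View pics/foot.png

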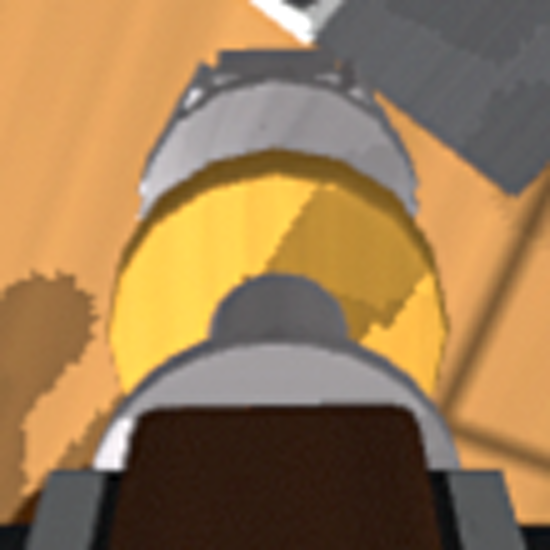

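Against the model, the socket shows a flat facing tool +x at (218–352, 50). So its corners lie at tool yaw + 30°, and the foot appears shifted sideways by about 4 px. Next I work out the relative move and the turn.

```bash
python3 - <<'E'
from h import *
d=np.load('w2.npz'); c=dict(img=d['img'],intrinsics=d['K'],k1=float(d['k1'])); T=d['T']
st=env.get_state(); p=st['tcp_pos']
for n,h,u in [('foot',0,285),('collar',75,277.5),('disc',130,276)]:
    q=p+np.array([0,0,-.213+h/1000]); uv=(proj([q],c,T)[0]-[205,155])*5; v=uv.copy(); v[0]=u
    a=onz([v/5+[205,155]],q[2],c,T)[0]-q; print(n,uv.round(0),'offset world mm',(a*1000).round(1))
q=p+np.array([0,0,-.213]); uv=(proj([q],c,T)[0]-[205,155])*5+[21,3]; foot=onz([uv/5+[205,155]],q[2],c,T)[0]
print('foot',foot.round(4),'bore-foot',(np.array([.5215,.1891])-foot[:2])*1000,'bore-tcp',(np.array([.5215,.1891])-p[:2])*1000)
print(T[:3,0].round(2), st['clock'])
E
```

```text
foot [264. 157.] offset world mm [-3.3 -1.3  0. ]
collar [262. 309.] offset world mm [-1.9 -0.8  0. ]
disc [259. 502.] offset world mm [-1.6 -0.6  0. ]
foot [0.4896 0.2587 0.1587] bore-foot [ 31.88023728 -69.62511054] bore-tcp [ 28.34801451 -70.47070723]
[-0.93 -0.37  0.  ] 7.1
```

Request:
servo_tool([
  {"dx": 10, "dy": -23, "dz": 0, "rx": 0, "ry": 0, "rz": 0.124, "fingers": 1},
  {"dx": 11, "dy": -24, "dz": 0, "rx": 0, "ry": 0, "rz": 0.124, "fingers": 1},
  {"dx": 10, "dy": -23, "dz": 0, "rx": 0, "ry": 0, "rz": 0.124, "fingers": 1},
  {"dx": 0, "dy": 0, "dz": -10, "rx": 0, "ry": 0, "rz": 0, "fingers": 1},
  {"dx": 0, "dy": 0, "dz": -10, "rx": 0, "ry": 0, "rz": 0, "fingers": 1},
  {"dx": 0, "dy": 0, "dz": -10, "rx": 0, "ry": 0, "rz": 0, "fingers": 1},
  {"dx": 0, "dy": 0, "dz": -8, "rx": 0, "ry": 0, "rz": 0, "fingers": 1},
  {"dx": 0, "dy": 0, "dz": -6, "rx": 0, "ry": 0, "rz": 0, "fingers": 1},
])

```text
clock: 7.9
tcp_pos: [0.5235, 0.191, 0.3267]
orientation: [0.0, 0.918, -0.396, -0.001]
wrist_force: [0.0, 1.1, -4.5]
finger_gap: 0.0269
```

Request:
servo_tool([
  {"dx": 0, "dy": 0, "dz": -10, "rx": 0, "ry": 0, "rz": 0, "fingers": 1},
  {"dx": 0, "dy": 0, "dz": -10, "rx": 0, "ry": 0, "rz": 0, "fingers": 1},
  {"dx": 0, "dy": 0, "dz": -10, "rx": 0, "ry": 0, "rz": 0, "fingers": 1},
  {"dx": 0, "dy": 0, "dz": -10, "rx": 0, "ry": 0, "rz": 0, "fingers": 1},
  {"dx": 0, "dy": 0, "dz": -8, "rx": 0, "ry": 0, "rz": 0, "fingers": 1},
  {"dx": 0, "dy": 0, "dz": 0, "rx": 0, "ry": 0, "rz": 0, "fingers": 1},
])

```text
clock: 8.5
tcp_pos: [0.5235, 0.1904, 0.2783]
orientation: [0.001, 0.918, -0.397, -0.001]
wrist_force: [-0.4, -0.1, -3.1]
finger_gap: 0.0271
```

Request:
servo_tool([
  {"dx": 0, "dy": 0, "dz": -6, "rx": 0, "ry": 0, "rz": 0, "fingers": 1},
  {"dx": 0, "dy": 0, "dz": -6, "rx": 0, "ry": 0, "rz": 0, "fingers": 1},
  {"dx": 0, "dy": 0, "dz": -6, "rx": 0, "ry": 0, "rz": 0, "fingers": 1},
  {"dx": 0, "dy": 0, "dz": -4, "rx": 0, "ry": 0, "rz": 0, "fingers": 1},
  {"dx": 0, "dy": 0, "dz": 0, "rx": 0, "ry": 0, "rz": 0, "fingers": 1},
])

```text
clock: 9.0
tcp_pos: [0.5238, 0.1905, 0.2571]
orientation: [0.0, 0.918, -0.397, -0.001]
wrist_force: [-0.9, 0.1, -4.4]
finger_gap: 0.0275
```

Request:
servo_tool([
  {"dx": 0, "dy": 0, "dz": -3, "rx": 0, "ry": 0, "rz": 0, "fingers": 1},
  {"dx": 0, "dy": 0, "dz": -2, "rx": 0, "ry": 0, "rz": 0, "fingers": 1},
  {"dx": 0, "dy": 0, "dz": 0, "rx": 0, "ry": 0, "rz": 0, "fingers": 1},
])

```text
clock: 9.3
tcp_pos: [0.5241, 0.1906, 0.2527]
orientation: [0.0, 0.918, -0.396, -0.0]
wrist_force: [-0.4, 0.2, -5.2]
finger_gap: 0.0269
```

Request:
servo_tool([
  {"dx": 0, "dy": 0, "dz": -2, "rx": 0, "ry": 0, "rz": 0, "fingers": 1},
  {"dx": 0, "dy": 0, "dz": -2, "rx": 0, "ry": 0, "rz": 0, "fingers": 1},
  {"dx": 0, "dy": 0, "dz": 0, "rx": 0, "ry": 0, "rz": 0, "fingers": 1},
])

```text
clock: 9.6
tcp_pos: [0.524, 0.1906, 0.2486]
orientation: [0.0, 0.918, -0.397, -0.0]
wrist_force: [-0.1, 0.3, -4.6]
finger_gap: 0.0272
```

Request:
servo_tool([
  {"dx": 0, "dy": 0, "dz": -3, "rx": 0, "ry": 0, "rz": 0, "fingers": 1},
  {"dx": 0, "dy": 0, "dz": -3, "rx": 0, "ry": 0, "rz": 0, "fingers": 1},
  {"dx": 0, "dy": 0, "dz": -3, "rx": 0, "ry": 0, "rz": 0, "fingers": 1},
  {"dx": 0, "dy": 0, "dz": -2, "rx": 0, "ry": 0, "rz": 0, "fingers": 1},
  {"dx": 0, "dy": 0, "dz": 0, "rx": 0, "ry": 0, "rz": 0, "fingers": 1},
])

```text
clock: 10.1
tcp_pos: [0.5239, 0.1906, 0.2374]
orientation: [0.0, 0.918, -0.396, -0.0]
wrist_force: [0.3, -0.7, -4.2]
finger_gap: 0.0275
```

Request:
servo_tool([
  {"dx": 0, "dy": 0, "dz": -1, "rx": 0, "ry": 0, "rz": -0.1, "fingers": 1},
  {"dx": 0, "dy": 0, "dz": 0, "rx": 0, "ry": 0, "rz": -0.1, "fingers": 1},
  {"dx": 0, "dy": 0, "dz": 0, "rx": 0, "ry": 0, "rz": -0.1, "fingers": 1},
  {"dx": 0, "dy": 0, "dz": 0, "rx": 0, "ry": 0, "rz": -0.1, "fingers": 1},
  {"dx": 0, "dy": 0, "dz": 0, "rx": 0, "ry": 0, "rz": 0, "fingers": 1},
])

```text
clock: 10.6
tcp_pos: [0.5237, 0.1901, 0.2366]
orientation: [0.001, 0.821, -0.571, -0.0]
wrist_force: [-1.2, -2.8, -4.2]
finger_gap: 0.027
```

```bash
cat > s.py <<'E'
from h import *
s=env.get_state(); q=s['orientation']; r=R.from_quat([q[1],q[2],q[3],q[0]]).as_matrix()
print(s['clock'],s['tcp_pos'].round(4),'yaw',round(float(np.arctan2(r[1,0],r[0,0])),3),'z',r[:,2].round(4),'F',s['wrist_force'].round(1),'M',s['ft_torque'].round(2),'J',s['joint_pos'].round(2),'gap',round(s['finger_gap'],4))
E
python3 s.py
```

```text
10.6 [0.5237 0.1901 0.2366] yaw -1.216 z [-0.0012 -0.0016 -1.    ] F [-1.2 -2.8 -4.2] M [-0.94  0.43 -0.03] J [ 0.2   0.31 -0.13  1.14 -0.   -1.72] gap 0.027
```

Request:
servo_tool([
  {"dx": 0, "dy": -0.5, "dz": 0, "rx": 0, "ry": 0, "rz": -0.1, "fingers": 1},
  {"dx": 0, "dy": -0.5, "dz": 0, "rx": 0, "ry": 0, "rz": -0.1, "fingers": 1},
  {"dx": 0, "dy": 0, "dz": 0, "rx": 0, "ry": 0, "rz": -0.1, "fingers": 1},
  {"dx": 0, "dy": 0, "dz": 0, "rx": 0, "ry": 0, "rz": -0.1, "fingers": 1},
  {"dx": 0, "dy": 0, "dz": 0, "rx": 0, "ry": 0, "rz": -0.1, "fingers": 1},
  {"dx": 0, "dy": 0, "dz": 0, "rx": 0, "ry": 0, "rz": -0.1, "fingers": 1},
])

```text
clock: 11.2
tcp_pos: [0.5234, 0.1894, 0.2367]
orientation: [-0.001, -0.615, 0.788, 0.0]
wrist_force: [-1.8, -2.1, -3.7]
finger_gap: 0.0274
```

```bash
python3 s.py
```

```text
11.2 [0.5234 0.1894 0.2367] yaw -1.816 z [-1.8e-03 -7.0e-04 -1.0e+00] F [-1.8 -2.1 -3.7] M [-0.69  0.71  0.25] J [ 0.2   0.31 -0.13  1.14 -0.   -1.12] gap 0.0274
```

Request:
servo_tool([
  {"dx": -0.5, "dy": -0.5, "dz": 0, "rx": 0, "ry": 0, "rz": -0.1, "fingers": 1},
  {"dx": -0.5, "dy": 0, "dz": 0, "rx": 0, "ry": 0, "rz": -0.1, "fingers": 1},
  {"dx": 0, "dy": 0, "dz": 0, "rx": 0, "ry": 0, "rz": -0.1, "fingers": 1},
  {"dx": 0, "dy": 0, "dz": 0, "rx": 0, "ry": 0, "rz": -0.1, "fingers": 1},
  {"dx": 0, "dy": 0, "dz": 0, "rx": 0, "ry": 0, "rz": -0.1, "fingers": 1},
  {"dx": 0, "dy": 0, "dz": 0, "rx": 0, "ry": 0, "rz": -0.1, "fingers": 1},
])

```text
clock: 11.8
tcp_pos: [0.5225, 0.1891, 0.2367]
orientation: [-0.001, -0.355, 0.935, 0.0]
wrist_force: [-1.1, -0.3, -4.2]
finger_gap: 0.0269
```

```bash
python3 s.py
```

```text
11.8 [0.5225 0.1891 0.2367] yaw -2.416 z [-0.0017  0.     -1.    ] F [-1.1 -0.3 -4.2] M [-0.41  0.6   0.24] J [ 0.2   0.31 -0.13  1.14  0.   -0.52] gap 0.0269
```

Request:
servo_tool([
  {"dx": -0.5, "dy": 0, "dz": 0, "rx": 0, "ry": 0, "rz": -0.09, "fingers": 1},
  {"dx": 0, "dy": 0, "dz": 0, "rx": 0, "ry": 0, "rz": -0.09, "fingers": 1},
  {"dx": 0, "dy": 0, "dz": 0, "rx": 0, "ry": 0, "rz": -0.09, "fingers": 1},
])

```text
clock: 12.1
tcp_pos: [0.5221, 0.1892, 0.2366]
orientation: [-0.001, -0.226, 0.974, 0.0]
wrist_force: [-1.3, -0.7, -4.8]
finger_gap: 0.027
```

```bash
python3 s.py
```

```text
12.1 [0.5221 0.1892 0.2366] yaw -2.686 z [-1.5e-03  3.0e-04 -1.0e+00] F [-1.3 -0.7 -4.8] M [-0.27  0.49  0.27] J [ 0.2   0.3  -0.13  1.13  0.   -0.25] gap 0.027
```

Request:
servo_tool([
  {"dx": 0, "dy": 0, "dz": 0, "rx": 0, "ry": 0, "rz": -0.09, "fingers": 1},
  {"dx": 0, "dy": 0, "dz": 0, "rx": 0, "ry": 0, "rz": -0.09, "fingers": 1},
])

```text
clock: 12.3
tcp_pos: [0.522, 0.1893, 0.2367]
orientation: [-0.001, -0.138, 0.991, 0.0]
wrist_force: [-1.6, 0.2, -3.8]
finger_gap: 0.027
```

```bash
python3 s.py
```

```text
12.3 [0.522  0.1893 0.2367] yaw -2.866 z [-1.6e-03  6.0e-04 -1.0e+00] F [-1.6  0.2 -3.8] M [-0.2   0.56  0.27] J [ 0.2   0.3  -0.13  1.13  0.   -0.07] gap 0.027
```

Request:
servo_tool([
  {"dx": 0, "dy": 0, "dz": 0, "rx": 0, "ry": 0, "rz": -0.07, "fingers": 1},
  {"dx": 0, "dy": 0, "dz": 0, "rx": 0, "ry": 0, "rz": -0.07, "fingers": 1},
  {"dx": 0, "dy": 0, "dz": 0, "rx": 0, "ry": 0, "rz": -0.07, "fingers": 1},
])

```text
clock: 12.6
tcp_pos: [0.5219, 0.1894, 0.2366]
orientation: [-0.001, -0.033, 0.999, 0.0]
wrist_force: [-1.7, -0.3, -3.9]
finger_gap: 0.027
```

```bash
python3 s.py
```

```text
12.6 [0.5219 0.1894 0.2366] yaw -3.075 z [-1.9e-03  8.0e-04 -1.0e+00] F [-1.7 -0.3 -3.9] M [-0.03  0.66  0.38] J [ 0.2   0.3  -0.13  1.14  0.    0.14] gap 0.027
```

Request:
servo_tool([
  {"dx": 0, "dy": 0, "dz": 0, "rx": 0, "ry": 0, "rz": -0.07, "fingers": 1},
  {"dx": 0, "dy": 0, "dz": 0, "rx": 0, "ry": 0, "rz": -0.07, "fingers": 1},
  {"dx": 0, "dy": 0, "dz": 0, "rx": 0, "ry": 0, "rz": -0.07, "fingers": 1},
])

```text
clock: 12.9
tcp_pos: [0.5217, 0.1897, 0.2367]
orientation: [-0.001, 0.069, 0.998, 0.0]
wrist_force: [-1.8, -0.5, -4.1]
finger_gap: 0.0268
```

```bash
python3 s.py
```

```text
12.9 [0.5217 0.1897 0.2367] yaw 3.004 z [-1.9e-03  6.0e-04 -1.0e+00] F [-1.8 -0.5 -4.1] M [-0.21  0.72  2.47] J [ 0.2   0.3  -0.13  1.14  0.    0.34] gap 0.0268
```

Request:
servo_tool([
  {"dx": 0, "dy": 0, "dz": 0, "rx": 0, "ry": 0, "rz": -0.04, "fingers": 1},
  {"dx": 0, "dy": 0, "dz": 0, "rx": 0, "ry": 0, "rz": -0.03, "fingers": 1},
  {"dx": 0, "dy": 0, "dz": 0, "rx": 0, "ry": 0, "rz": 0, "fingers": 1},
])

```text
clock: 13.2
tcp_pos: [0.5219, 0.1896, 0.2366]
orientation: [-0.001, 0.106, 0.994, 0.0]
wrist_force: [-2.6, 0.3, -3.5]
finger_gap: 0.0269
```

```bash
python3 s.py
```

```text
13.2 [0.5219 0.1896 0.2366] yaw 2.93 z [-0.0017  0.0011 -1.    ] F [-2.6  0.3 -3.5] M [ 0.22  0.81 -0.25] J [ 0.2   0.3  -0.13  1.13  0.    0.42] gap 0.0269
```

Request:
servo_tool([
  {"dx": 0, "dy": 0, "dz": 0, "rx": 0, "ry": 0, "rz": -0.05, "fingers": 1},
])

```text
clock: 13.3
tcp_pos: [0.5219, 0.1896, 0.2367]
orientation: [-0.001, 0.131, 0.991, 0.001]
wrist_force: [-2.3, 1.5, -4.1]
finger_gap: 0.0269
```

```bash
python3 s.py
```

```text
13.3 [0.5219 0.1896 0.2367] yaw 2.879 z [-0.0018  0.0014 -1.    ] F [-2.3  1.5 -4.1] M [0.32 0.81 0.3 ] J [ 0.2   0.3  -0.13  1.13  0.    0.47] gap 0.0269
```

Request:
servo_tool([
  {"dx": 0, "dy": 0, "dz": 0, "rx": 0, "ry": 0, "rz": -0.05, "fingers": 1},
])

```text
clock: 13.4
tcp_pos: [0.5219, 0.1896, 0.2367]
orientation: [-0.001, 0.156, 0.988, 0.001]
wrist_force: [-2.0, 1.7, -3.2]
finger_gap: 0.0275
```

```bash
python3 s.py
```

```text
13.4 [0.5219 0.1896 0.2367] yaw 2.829 z [-0.0019  0.0015 -1.    ] F [-2.   1.7 -3.2] M [0.28 0.86 1.24] J [ 0.2   0.3  -0.13  1.13  0.    0.52] gap 0.0275
```

Request:
servo_tool([
  {"dx": 0, "dy": 0, "dz": 0, "rx": 0, "ry": 0, "rz": -0.05, "fingers": 1},
], newtons=120)

```text
clock: 13.5
tcp_pos: [0.5218, 0.1897, 0.2367]
orientation: [-0.001, 0.179, 0.984, 0.001]
wrist_force: [-2.6, 0.1, -3.6]
finger_gap: 0.0269
```

```bash
python3 s.py; python3 - <<'E'
from h import *
c,T,st=look('wrist'); save(c,'w3.png')
cv2.imwrite('pics/w3c.png',cv2.resize(np.clip(c['img'][150:384,130:390]*1.6,0,255).astype(np.uint8),None,fx=2.4,fy=2.4,interpolation=2)[:,:,::-1])
E
```

```text
13.5 [0.5218 0.1897 0.2367] yaw 2.782 z [-0.0018  0.0014 -1.    ] F [-2.6  0.1 -3.6] M [0.14 0.94 2.51] J [ 0.2   0.3  -0.13  1.13  0.    0.56] gap 0.0269
```

View pics/w3c.png

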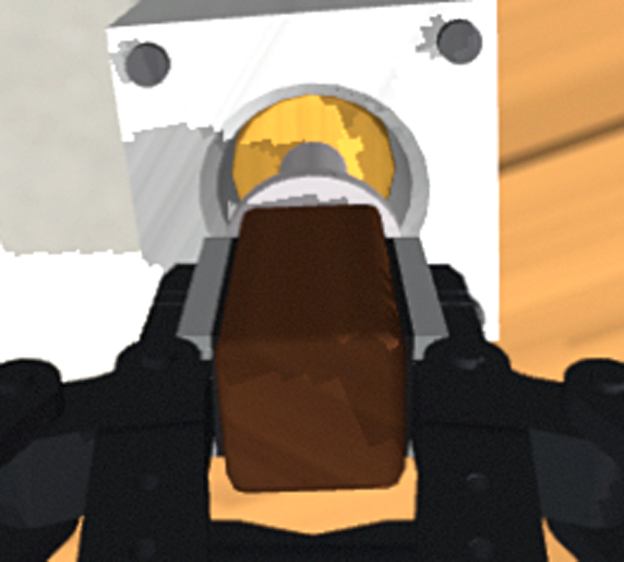

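The block is turned only about 3° in the jaws, at (222,345)–(405,335), and the torque has built up to 2.5 N m again. I'll keep turning in small steps to see whether it holds.

Request:
servo_tool([
  {"dx": 0, "dy": 0, "dz": 0, "rx": 0, "ry": 0, "rz": -0.03, "fingers": 1},
])

```text
clock: 13.65
tcp_pos: [0.5219, 0.1897, 0.2367]
orientation: [-0.001, 0.194, 0.981, 0.0]
wrist_force: [-2.4, 1.8, -4.3]
finger_gap: 0.0268
```

```bash
python3 s.py
```

```text
13.65 [0.5219 0.1897 0.2367] yaw 2.751 z [-0.0016  0.0013 -1.    ] F [-2.4  1.8 -4.3] M [ 0.42  0.86 -0.34] J [ 0.2   0.3  -0.13  1.13  0.    0.59] gap 0.0268
```

Request:
servo_tool([
  {"dx": 0, "dy": 0, "dz": 0, "rx": 0, "ry": 0, "rz": -0.03, "fingers": 1},
])

```text
clock: 13.75
tcp_pos: [0.522, 0.1896, 0.2367]
orientation: [-0.001, 0.21, 0.978, 0.001]
wrist_force: [-2.8, 1.3, -4.6]
finger_gap: 0.0269
```

```bash
python3 s.py
```

```text
13.75 [0.522  0.1896 0.2367] yaw 2.718 z [-0.0017  0.0018 -1.    ] F [-2.8  1.3 -4.6] M [ 0.51  0.98 -0.03] J [ 0.2   0.3  -0.13  1.13  0.    0.63] gap 0.0269
```

Request:
servo_tool([
  {"dx": 0, "dy": 0, "dz": 0, "rx": 0, "ry": 0, "rz": 0, "fingers": 1},
])

```text
clock: 13.85
tcp_pos: [0.5221, 0.1895, 0.2367]
orientation: [-0.001, 0.21, 0.978, 0.001]
wrist_force: [-3.9, 1.8, -4.1]
finger_gap: 0.0269
```

```bash
python3 s.py
```

```text
13.85 [0.5221 0.1895 0.2367] yaw 2.719 z [-0.0016  0.0017 -1.    ] F [-3.9  1.8 -4.1] M [ 0.7   1.03 -0.27] J [ 0.2   0.3  -0.13  1.13  0.    0.63] gap 0.0269
```

```bash
python3 - <<'E'
from h import *
c,T,st=look('wrist'); save(c,'w4.png')
a=cv2.imread('pics/w3.png')[:,:,::-1]
f=lambda i:cv2.resize(np.clip(i[210:384,200:320]*2.2,0,255).astype(np.uint8),None,fx=3.3,fy=3.3,interpolation=2)
cv2.imwrite('pics/w34.png',np.hstack([f(a),f(c['img'])])[:,:,::-1])
E
```

```text
(no output)
```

View pics/w34.png

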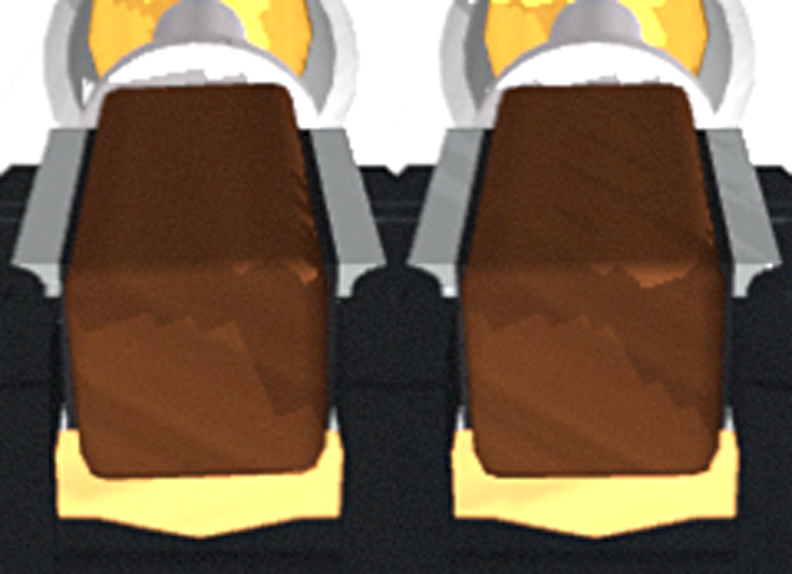

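The two crops show the block square in the jaws once the torque is released, so it isn't slipping there. I'll keep turning in small steps and watch the torque.

Request:
servo_tool([
  {"dx": 0, "dy": 0, "dz": 0, "rx": 0, "ry": 0, "rz": -0.05, "fingers": 1},
])

```text
clock: 14.0
tcp_pos: [0.5221, 0.1895, 0.2366]
orientation: [-0.001, 0.234, 0.972, 0.001]
wrist_force: [-2.3, 1.6, -3.8]
finger_gap: 0.0265
```

```bash
sed -i "s/'gap'/'t6',s['tau'][5].round(2),'gap'/" s.py; python3 s.py
```

```text
14.0 [0.5221 0.1895 0.2366] yaw 2.669 z [-0.0015  0.0014 -1.    ] F [-2.3  1.6 -3.8] M [0.63 1.08 0.01] J [ 0.2   0.3  -0.13  1.13  0.    0.68] t6 -0.78 gap 0.0265
```

Request:
servo_tool([
  {"dx": 0, "dy": 0, "dz": 0, "rx": 0, "ry": 0, "rz": -0.05, "fingers": 1},
])

```text
clock: 14.1
tcp_pos: [0.5222, 0.1893, 0.2367]
orientation: [-0.001, 0.259, 0.966, 0.0]
wrist_force: [-2.7, 1.4, -3.7]
finger_gap: 0.0267
```

```bash
python3 s.py
```

```text
14.1 [0.5222 0.1893 0.2367] yaw 2.617 z [-0.0012  0.001  -1.    ] F [-2.7  1.4 -3.7] M [0.54 1.03 0.03] J [ 0.2   0.3  -0.13  1.13  0.    0.73] t6 -0.53 gap 0.0267
```

Request:
servo_tool([
  {"dx": 0, "dy": 0, "dz": 0, "rx": 0, "ry": 0, "rz": -0.05, "fingers": 1},
])

```text
clock: 14.2
tcp_pos: [0.5223, 0.1892, 0.2367]
orientation: [-0.001, 0.283, 0.959, 0.0]
wrist_force: [-4.2, 0.3, -5.0]
finger_gap: 0.0269
```

```bash
python3 s.py
```

```text
14.2 [0.5223 0.1892 0.2367] yaw 2.567 z [-1.1e-03  6.0e-04 -1.0e+00] F [-4.2  0.3 -5. ] M [ 0.35  0.97 -0.04] J [ 0.2   0.3  -0.13  1.13  0.    0.78] t6 -0.51 gap 0.0269
```

The torque stayed near zero over the last 0.15 rad. So the socket jumped past the nut's corner at about 2.5 N m against the stop, which may have pushed the nut back. I'll bring it up again gently and stop at about 1 N m.

Request:
servo_tool([
  {"dx": 0, "dy": 0, "dz": 0, "rx": 0, "ry": 0, "rz": -0.06, "fingers": 1},
  {"dx": 0, "dy": 0, "dz": 0, "rx": 0, "ry": 0, "rz": -0.06, "fingers": 1},
])

```text
clock: 14.4
tcp_pos: [0.5222, 0.1894, 0.2367]
orientation: [-0.001, 0.34, 0.94, 0.0]
wrist_force: [-3.1, 3.1, -4.3]
finger_gap: 0.0264
```

```bash
python3 s.py
```

```text
14.4 [0.5222 0.1894 0.2367] yaw 2.447 z [-0.0013  0.0013 -1.    ] F [-3.1  3.1 -4.3] M [0.8  1.08 0.07] J [ 0.2   0.3  -0.13  1.13  0.    0.9 ] t6 -0.56 gap 0.0264
```

Request:
servo_tool([
  {"dx": 0, "dy": 0, "dz": 0, "rx": 0, "ry": 0, "rz": -0.06, "fingers": 1},
])

```text
clock: 14.5
tcp_pos: [0.5221, 0.1896, 0.2367]
orientation: [-0.001, 0.368, 0.93, 0.001]
wrist_force: [-3.0, 2.4, -4.3]
finger_gap: 0.0269
```

```bash
python3 s.py
```

```text
14.5 [0.5221 0.1896 0.2367] yaw 2.387 z [-0.0014  0.0019 -1.    ] F [-3.   2.4 -4.3] M [0.97 1.17 0.22] J [ 0.2   0.3  -0.13  1.13  0.    0.96] t6 -0.44 gap 0.0269
```

Request:
servo_tool([
  {"dx": 0, "dy": 0, "dz": 0, "rx": 0, "ry": 0, "rz": -0.06, "fingers": 1},
])

```text
clock: 14.6
tcp_pos: [0.5221, 0.1897, 0.2367]
orientation: [-0.001, 0.396, 0.918, 0.001]
wrist_force: [-4.0, 2.8, -4.2]
finger_gap: 0.0266
```

```bash
python3 s.py
```

```text
14.6 [0.5221 0.1897 0.2367] yaw 2.328 z [-0.0015  0.0019 -1.    ] F [-4.   2.8 -4.2] M [0.94 1.16 0.22] J [ 0.2   0.3  -0.13  1.13  0.    1.02] t6 -0.36 gap 0.0266
```

Request:
servo_tool([
  {"dx": -0.5, "dy": 0.5, "dz": 0, "rx": 0, "ry": 0, "rz": -0.06, "fingers": 1},
])

```text
clock: 14.7
tcp_pos: [0.5218, 0.19, 0.2367]
orientation: [-0.001, 0.423, 0.906, 0.001]
wrist_force: [-3.0, 1.9, -5.2]
finger_gap: 0.0267
```

```bash
python3 s.py
```

```text
14.7 [0.5218 0.19   0.2367] yaw 2.268 z [-0.001   0.0016 -1.    ] F [-3.   1.9 -5.2] M [0.68 0.79 0.22] J [ 0.2   0.3  -0.13  1.13  0.    1.08] t6 -0.38 gap 0.0267
```

Request:
servo_tool([
  {"dx": -0.5, "dy": 0.5, "dz": 0, "rx": 0, "ry": 0, "rz": -0.06, "fingers": 1},
])

```text
clock: 14.8
tcp_pos: [0.5215, 0.1904, 0.2367]
orientation: [-0.0, 0.45, 0.893, 0.0]
wrist_force: [-1.5, 1.2, -6.4]
finger_gap: 0.0265
```

```bash
python3 s.py
```

```text
14.8 [0.5215 0.1904 0.2367] yaw 2.208 z [-3.e-04  1.e-03 -1.e+00] F [-1.5  1.2 -6.4] M [0.5  0.55 0.27] J [ 0.21  0.3  -0.13  1.13  0.    1.14] t6 -0.38 gap 0.0265
```

Request:
servo_tool([
  {"dx": 0, "dy": 0, "dz": 0, "rx": 0, "ry": 0, "rz": -0.06, "fingers": 1},
])

```text
clock: 14.9
tcp_pos: [0.5216, 0.1904, 0.2367]
orientation: [-0.0, 0.477, 0.879, 0.0]
wrist_force: [-2.3, 1.6, -5.3]
finger_gap: 0.0267
```

```bash
python3 s.py
```

```text
14.9 [0.5216 0.1904 0.2367] yaw 2.148 z [-2.e-04  1.e-03 -1.e+00] F [-2.3  1.6 -5.3] M [0.66 0.7  0.6 ] J [ 0.21  0.3  -0.13  1.13  0.    1.2 ] t6 -0.12 gap 0.0267
```

Request:
servo_tool([
  {"dx": 0, "dy": 0, "dz": 0, "rx": 0, "ry": 0, "rz": -0.025, "fingers": 1},
])

```text
clock: 15.0
tcp_pos: [0.5216, 0.1904, 0.2367]
orientation: [-0.0, 0.487, 0.873, 0.0]
wrist_force: [-2.4, 2.8, -6.5]
finger_gap: 0.0264
```

```bash
python3 s.py
```

```text
15.0 [0.5216 0.1904 0.2367] yaw 2.124 z [-2.e-04  9.e-04 -1.e+00] F [-2.4  2.8 -6.5] M [0.69 0.64 0.84] J [ 0.21  0.3  -0.13  1.13  0.    1.22] t6 0.83 gap 0.0264
```

Request:
servo_tool([
  {"dx": 0, "dy": 0, "dz": 0, "rx": 0, "ry": 0, "rz": -0.025, "fingers": 1},
])

```text
clock: 15.1
tcp_pos: [0.5216, 0.1904, 0.2367]
orientation: [-0.0, 0.498, 0.867, 0.0]
wrist_force: [-1.5, 2.4, -6.8]
finger_gap: 0.0268
```

```bash
python3 s.py
```

```text
15.1 [0.5216 0.1904 0.2367] yaw 2.1 z [-1.e-04  8.e-04 -1.e+00] F [-1.5  2.4 -6.8] M [0.8  0.61 1.17] J [ 0.21  0.3  -0.13  1.13  0.    1.25] t6 0.92 gap 0.0268
```

The torque is 1.17 N m, about 60° on from the first stop, which fits the cam-over explanation and the same hard stop. I'll hold briefly, back off to mid-play and lift out.

Request:
servo_tool([
  {"dx": 0, "dy": 0, "dz": 0, "rx": 0, "ry": 0, "rz": 0, "fingers": 1},
  {"dx": 0, "dy": 0, "dz": 0, "rx": 0, "ry": 0, "rz": 0, "fingers": 1},
  {"dx": 0, "dy": 0, "dz": 0, "rx": 0, "ry": 0, "rz": 0.06, "fingers": 1},
  {"dx": 0, "dy": 0, "dz": 0, "rx": 0, "ry": 0, "rz": 0.06, "fingers": 1},
  {"dx": 0, "dy": 0, "dz": 0, "rx": 0, "ry": 0, "rz": 0.03, "fingers": 1},
  {"dx": 0, "dy": 0, "dz": 5, "rx": 0, "ry": 0, "rz": 0, "fingers": 1},
  {"dx": 0, "dy": 0, "dz": 10, "rx": 0, "ry": 0, "rz": 0, "fingers": 1},
  {"dx": 0, "dy": 0, "dz": 15, "rx": 0, "ry": 0, "rz": 0, "fingers": 1},
])

```text
clock: 15.9
tcp_pos: [0.522, 0.1894, 0.2658]
orientation: [-0.0, 0.433, 0.901, -0.001]
wrist_force: [0.4, -0.2, -4.2]
finger_gap: 0.0266
```

```bash
python3 s.py
```

```text
15.9 [0.522  0.1894 0.2658] yaw 2.246 z [-0.0012 -0.002  -1.    ] F [ 0.4 -0.2 -4.2] M [0.25 0.04 0.01] J [ 0.2   0.29 -0.08  1.2  -0.    1.1 ] t6 -0.01 gap 0.0266
```

Request:
servo_tool([
  {"dx": 0, "dy": 0, "dz": 25, "rx": 0, "ry": 0, "rz": 0, "fingers": 1},
  {"dx": 0, "dy": 0, "dz": 35, "rx": 0, "ry": 0, "rz": 0, "fingers": 1},
  {"dx": 0, "dy": 0, "dz": 35, "rx": 0, "ry": 0, "rz": 0, "fingers": 1},
  {"dx": 0, "dy": 0, "dz": 12, "rx": 0, "ry": 0, "rz": 0, "fingers": 1},
  {"dx": 25, "dy": -32, "dz": 0, "rx": 0, "ry": 0, "rz": 0, "fingers": 1},
  {"dx": 25, "dy": -32, "dz": 0, "rx": 0, "ry": 0, "rz": 0, "fingers": 1},
  {"dx": 0, "dy": 0, "dz": 0, "rx": 0, "ry": 0, "rz": 0, "fingers": 1},
  {"dx": 0, "dy": 0, "dz": 0, "rx": 0, "ry": 0, "rz": 0, "fingers": 1},
])

```text
clock: 16.7
tcp_pos: [0.5722, 0.1248, 0.3729]
orientation: [-0.0, 0.434, 0.901, -0.001]
wrist_force: [-0.8, 0.4, -2.7]
finger_gap: 0.0266
```

```bash
python3 - <<'E'
from h import *
c,T,st=look('wrist'); save(c,'w5.png'); print(st['tcp_pos'],st['clock'])
im=c['img'].astype(int); u=proj([[.521,.1895,.04]],c,T)[0].astype(int); print(u)
x0,y0=u-25; y0=max(y0,0); w=im[y0:y0+50,x0:x0+50]; m=((w[:,:,0]-w[:,:,2])>35).astype(np.uint8); n,l,s,_=cv2.connectedComponentsWithStats(m); m=(l==1+np.argmax(s[1:,4])).astype(np.uint8); print(s[1:,4])
h=cv2.convexHull(np.argwhere(m)[:,::-1].astype(np.float32))[:,0]+[x0,y0]
P=onz(h,.04,c,T)[:,:2]; 
M=cv2.minEnclosingCircle(P.astype(np.float32)*1000); print(M)
# fit hexagon orientation: support widths
o=(P.max(0)+P.min(0))/2; a=np.radians(np.arange(0,60,1)); wd=[sum(np.ptp(P@[np.cos(t+k*np.pi/3),np.sin(t+k*np.pi/3)]) for k in range(3))/3 for t in a]
print('min width',min(wd),'flat dir',np.argmin(wd),'corner mod60',(np.argmin(wd)+30)%60, 'max at',np.argmax(wd),max(wd))
cv2.imwrite('pics/w5c.png',cv2.resize(c['img'][y0:y0+50,x0:x0+50],None,fx=6,fy=6,interpolation=2)[:,:,::-1])
E
```

```text
[0.57224659 0.12475797 0.37285193] 16.7
[261  88]
[475]
((521.1871948242188, 189.28201293945312), 16.678178787231445)
min width 0.029879259717306057 flat dir 20 corner mod60 50 max at 48 0.033106906098960394
```

View pics/w5c.png

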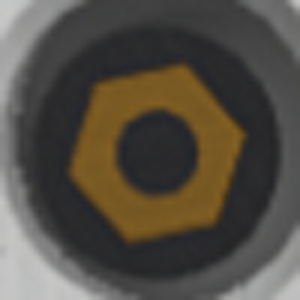

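```bash
cat > nut.py <<'E'
from h import *
from scipy.optimize import minimize
def nutfit(img,c,T,x0=(.521,.1895)):
    u=proj([[*x0,.04]],c,T)[0].astype(int); ox,oy=u[0]-25,max(u[1]-25,0)
    w=cv2.resize(img[oy:oy+50,ox:ox+50],None,fx=8,fy=8,interpolation=cv2.INTER_LINEAR).astype(int); m=((w[:,:,0]-w[:,:,2])>38).astype(np.uint8)
    k=cv2.findContours(m,cv2.RETR_EXTERNAL,cv2.CHAIN_APPROX_NONE)[0]; k=max(k,key=cv2.contourArea)[:,0]
    M=np.zeros_like(m); cv2.fillPoly(M,[k],1)
    def f(p):
        a=np.radians(p[2]*1000)+np.arange(6)*np.pi/3; P=np.c_[p[0]+p[3]*np.cos(a),p[1]+p[3]*np.sin(a),np.full(6,.039)]
        v=((proj(P,c,T)-[ox,oy]+.5)*8-.5).round().astype(np.int32); I=np.zeros_like(M); cv2.fillPoly(I,[v],1); return 1-(I&M).sum()/(I|M).sum()
    S=np.array([[0,0,0,0],[.002,0,0,0],[0,.002,0,0],[0,0,.01,0],[0,0,0,.001]])
    r=min((minimize(f,[*x0,y/1000,.017],method='Nelder-Mead',options=dict(initial_simplex=S+[*x0,y/1000,.017])) for y in range(0,60,10)),key=lambda r:r.fun)
    return (r.x*1000).round(2),round(r.fun,3)
E
python3 - <<'E'
from nut import *
d=np.load('w2.npz'); c=dict(intrinsics=d['K'],k1=float(d['k1'])); print('start',nutfit(d['img'],c,d['T']))
c,T,st=look('wrist'); print('now',nutfit(c['img'],c,T)); 
# key foot direction in image: socket flat
cv2.imwrite('pics/foot2.png',cv2.resize(np.clip(c['img'][155:265,205:315]*1.3,0,255).astype(np.uint8),None,fx=5,fy=5,interpolation=2)[:,:,::-1])
E
```

```text
start (array([521.23, 189.61, -15.35,  17.2 ]), np.float64(0.009))
now (array([521.14, 189.54,  -9.57,  17.15]), np.float64(0.009))
```

View pics/foot2.png

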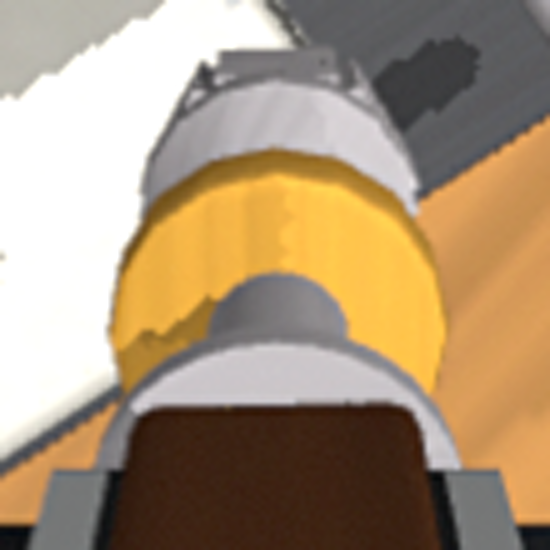

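The key still sits square in the jaws, and the nut reads 114° of travel mod 60°. The geometry leaves some doubt whether it fell back when I backed off. There's plenty of time, so I'll set the key on it again and check for a torque plateau before the stop.

Request:
servo_tool([
  {"dx": -25, "dy": 32, "dz": 0, "rx": 0, "ry": 0, "rz": 0.08, "fingers": 1},
  {"dx": -25, "dy": 32, "dz": 0, "rx": 0, "ry": 0, "rz": 0.07, "fingers": 1},
  {"dx": 0, "dy": 0, "dz": 0, "rx": 0, "ry": 0, "rz": 0, "fingers": 1},
  {"dx": 0, "dy": 0, "dz": -15, "rx": 0, "ry": 0, "rz": 0, "fingers": 1},
  {"dx": 0, "dy": 0, "dz": -20, "rx": 0, "ry": 0, "rz": 0, "fingers": 1},
  {"dx": 0, "dy": 0, "dz": -20, "rx": 0, "ry": 0, "rz": 0, "fingers": 1},
  {"dx": 0, "dy": 0, "dz": -20, "rx": 0, "ry": 0, "rz": 0, "fingers": 1},
  {"dx": 0, "dy": 0, "dz": -12, "rx": 0, "ry": 0, "rz": 0, "fingers": 1},
])

```text
clock: 17.6
tcp_pos: [0.5206, 0.1905, 0.2854]
orientation: [-0.001, 0.363, 0.932, -0.001]
wrist_force: [0.3, -0.7, -4.9]
finger_gap: 0.0268
```

Request:
servo_tool([
  {"dx": 0, "dy": 0, "dz": -10, "rx": 0, "ry": 0, "rz": 0, "fingers": 1},
  {"dx": 0, "dy": 0, "dz": -10, "rx": 0, "ry": 0, "rz": 0, "fingers": 1},
  {"dx": 0, "dy": 0, "dz": -10, "rx": 0, "ry": 0, "rz": 0, "fingers": 1},
  {"dx": 0, "dy": 0, "dz": 0, "rx": 0, "ry": 0, "rz": 0, "fingers": 1},
])

```text
clock: 18.0
tcp_pos: [0.5211, 0.19, 0.2556]
orientation: [-0.001, 0.363, 0.932, -0.001]
wrist_force: [-0.5, 0.5, -4.8]
finger_gap: 0.0269
```

```bash
python3 s.py
```

```text
18.0 [0.5211 0.19   0.2556] yaw 2.398 z [-1.9e-03 -4.0e-04 -1.0e+00] F [-0.5  0.5 -4.8] M [-0.02  0.01 -0.01] J [ 0.2   0.29 -0.1   1.18  0.    0.95] t6 0.0 gap 0.0269
```

Request:
servo_tool([
  {"dx": 0, "dy": 0, "dz": -4, "rx": 0, "ry": 0, "rz": 0, "fingers": 1},
  {"dx": 0, "dy": 0, "dz": -4, "rx": 0, "ry": 0, "rz": 0, "fingers": 1},
  {"dx": 0, "dy": 0, "dz": 0, "rx": 0, "ry": 0, "rz": 0, "fingers": 1},
])

```text
clock: 18.3
tcp_pos: [0.5215, 0.1901, 0.2486]
orientation: [-0.0, 0.363, 0.932, -0.0]
wrist_force: [-0.2, 0.4, -4.3]
finger_gap: 0.0266
```

Request:
servo_tool([
  {"dx": 0, "dy": 0, "dz": -4, "rx": 0, "ry": 0, "rz": 0, "fingers": 1},
  {"dx": 0, "dy": 0, "dz": -4, "rx": 0, "ry": 0, "rz": 0, "fingers": 1},
  {"dx": 0, "dy": 0, "dz": -3, "rx": 0, "ry": 0, "rz": 0, "fingers": 1},
  {"dx": 0, "dy": 0, "dz": 0, "rx": 0, "ry": 0, "rz": -0.04, "fingers": 1},
])

```text
clock: 18.7
tcp_pos: [0.5214, 0.1901, 0.2372]
orientation: [-0.0, 0.382, 0.924, -0.0]
wrist_force: [-1.0, 1.3, -5.5]
finger_gap: 0.0269
```

```bash
python3 s.py
```

```text
18.7 [0.5214 0.1901 0.2372] yaw 2.357 z [-8.e-04  2.e-04 -1.e+00] F [-1.   1.3 -5.5] M [ 0.38  0.07 -0.04] J [ 0.2   0.3  -0.13  1.14  0.    0.99] t6 -0.63 gap 0.0269
```

Request:
servo_tool([
  {"dx": 0, "dy": 0, "dz": 0, "rx": 0, "ry": 0, "rz": -0.04, "fingers": 1},
])

```text
clock: 18.8
tcp_pos: [0.5214, 0.1903, 0.2374]
orientation: [-0.0, 0.401, 0.916, 0.0]
wrist_force: [-0.2, 1.5, -3.6]
finger_gap: 0.0265
```

```bash
python3 s.py
```

```text
18.8 [0.5214 0.1903 0.2374] yaw 2.316 z [-7.e-04  6.e-04 -1.e+00] F [-0.2  1.5 -3.6] M [0.5  0.25 0.  ] J [ 0.2   0.3  -0.13  1.14  0.    1.03] t6 -0.4 gap 0.0265
```

Request:
servo_tool([
  {"dx": 0, "dy": 0, "dz": 0, "rx": 0, "ry": 0, "rz": -0.04, "fingers": 1},
])

```text
clock: 18.9
tcp_pos: [0.5215, 0.1904, 0.2375]
orientation: [-0.001, 0.419, 0.908, 0.0]
wrist_force: [-1.1, 1.6, -4.5]
finger_gap: 0.0267
```

```bash
python3 s.py
```

```text
18.9 [0.5215 0.1904 0.2375] yaw 2.277 z [-7.e-04  1.e-03 -1.e+00] F [-1.1  1.6 -4.5] M [0.56 0.24 0.29] J [ 0.21  0.3  -0.13  1.14  0.    1.07] t6 -0.24 gap 0.0267
```

Request:
servo_tool([
  {"dx": 0, "dy": 0, "dz": 0, "rx": 0, "ry": 0, "rz": -0.03, "fingers": 1},
])

```text
clock: 19.0
tcp_pos: [0.5214, 0.1905, 0.2375]
orientation: [-0.001, 0.432, 0.902, 0.0]
wrist_force: [-0.1, 0.8, -4.9]
finger_gap: 0.0267
```

```bash
python3 s.py
```

```text
19.0 [0.5214 0.1905 0.2375] yaw 2.247 z [-7.e-04  9.e-04 -1.e+00] F [-0.1  0.8 -4.9] M [0.51 0.28 0.24] J [ 0.21  0.3  -0.13  1.14  0.    1.1 ] t6 0.01 gap 0.0267
```

Request:
servo_tool([
  {"dx": 0, "dy": 0, "dz": 0, "rx": 0, "ry": 0, "rz": -0.04, "fingers": 1},
])

```text
clock: 19.1
tcp_pos: [0.5214, 0.1905, 0.2375]
orientation: [-0.0, 0.45, 0.893, 0.0]
wrist_force: [-0.7, 0.6, -5.5]
finger_gap: 0.0269
```

```bash
python3 s.py
```

```text
19.1 [0.5214 0.1905 0.2375] yaw 2.207 z [-6.e-04  1.e-03 -1.e+00] F [-0.7  0.6 -5.5] M [0.53 0.24 0.22] J [ 0.21  0.3  -0.13  1.14  0.    1.14] t6 -0.21 gap 0.0269
```

Request:
servo_tool([
  {"dx": 0, "dy": 0, "dz": 0, "rx": 0, "ry": 0, "rz": -0.04, "fingers": 1},
])

```text
clock: 19.2
tcp_pos: [0.5215, 0.1905, 0.2375]
orientation: [-0.0, 0.468, 0.884, 0.0]
wrist_force: [-0.6, 2.0, -5.1]
finger_gap: 0.0267
```

```bash
python3 s.py
```

```text
19.2 [0.5215 0.1905 0.2375] yaw 2.167 z [-6.e-04  1.e-03 -1.e+00] F [-0.6  2.  -5.1] M [0.54 0.14 0.24] J [ 0.21  0.3  -0.13  1.14  0.    1.18] t6 -0.16 gap 0.0267
```

Request:
servo_tool([
  {"dx": 0, "dy": 0, "dz": 0, "rx": 0, "ry": 0, "rz": -0.04, "fingers": 1},
])

```text
clock: 19.3
tcp_pos: [0.5215, 0.1905, 0.2375]
orientation: [-0.0, 0.486, 0.874, 0.0]
wrist_force: [-0.3, 2.1, -5.1]
finger_gap: 0.027
```

```bash
python3 s.py
```

```text
19.3 [0.5215 0.1905 0.2375] yaw 2.128 z [-5.0e-04  1.1e-03 -1.0e+00] F [-0.3  2.1 -5.1] M [0.64 0.22 0.78] J [ 0.21  0.3  -0.13  1.14  0.    1.22] t6 0.37 gap 0.027
```

Request:
servo_tool([
  {"dx": 0, "dy": 0, "dz": 0, "rx": 0, "ry": 0, "rz": -0.03, "fingers": 1},
])

```text
clock: 19.4
tcp_pos: [0.5214, 0.1906, 0.2375]
orientation: [-0.0, 0.498, 0.867, 0.0]
wrist_force: [-0.3, 2.0, -4.5]
finger_gap: 0.0268
```

```bash
python3 s.py
```

```text
19.4 [0.5214 0.1906 0.2375] yaw 2.099 z [-5.e-04  1.e-03 -1.e+00] F [-0.3  2.  -4.5] M [0.61 0.2  1.16] J [ 0.21  0.3  -0.13  1.14  0.    1.25] t6 0.91 gap 0.0268
```

The 0.25 N m plateau ran from 2.28 to 2.165, so the nut had in fact come back about 0.12 rad when I backed off. It is tight again now at 1.16 N m. This time I let go instead of turning back, turn the empty jaws by the wind-up, regrip and lift straight out.

Request:
servo_tool([
  {"dx": 0, "dy": 0, "dz": 0, "rx": 0, "ry": 0, "rz": 0, "fingers": 1},
  {"dx": 0, "dy": 0, "dz": 0, "rx": 0, "ry": 0, "rz": 0, "fingers": 0},
  {"dx": 0, "dy": 0, "dz": 0, "rx": 0, "ry": 0, "rz": 0, "fingers": 0},
  {"dx": 0, "dy": 0, "dz": 0, "rx": 0, "ry": 0, "rz": 0, "fingers": 0},
])

```text
clock: 19.8
tcp_pos: [0.5223, 0.1899, 0.2388]
orientation: [0.001, 0.499, 0.867, 0.001]
wrist_force: [0.8, 0.6, 0.3]
finger_gap: 0.0427
```

```bash
python3 s.py; python3 - <<'E'
from h import *
c,T,st=look('wrist'); save(c,'w6.png')
f=lambda i:cv2.resize(np.clip(i[210:384,200:320]*2.2,0,255).astype(np.uint8),None,fx=3.3,fy=3.3,interpolation=2)
cv2.imwrite('pics/w6c.png',f(c['img'])[:,:,::-1])
E
```

```text
19.8 [0.5223 0.1899 0.2388] yaw 2.097 z [ 2.2e-03 -1.0e-04 -1.0e+00] F [0.8 0.6 0.3] M [-0.01 -0.03  0.03] J [ 0.2   0.3  -0.13  1.14 -0.    1.25] t6 0.0 gap 0.0427
```

The picture limit is reached, so I go on with numbers only. I'll regrip, lift and measure the nut angle by script. It read 50.4° when backed off by about 0.12 rad, so about 44° should mean tight.

Request:
servo_tool([
  {"dx": 0, "dy": 0, "dz": 0, "rx": 0, "ry": 0, "rz": 0.03, "fingers": 0},
  {"dx": 0, "dy": 0, "dz": 0, "rx": 0, "ry": 0, "rz": 0, "fingers": 1},
  {"dx": 0, "dy": 0, "dz": 0, "rx": 0, "ry": 0, "rz": 0, "fingers": 1},
  {"dx": 0, "dy": 0, "dz": 0, "rx": 0, "ry": 0, "rz": 0, "fingers": 1},
  {"dx": 0, "dy": 0, "dz": 0, "rx": 0, "ry": 0, "rz": 0, "fingers": 1},
], newtons=60)

```text
clock: 20.35
tcp_pos: [0.522, 0.1901, 0.2385]
orientation: [0.001, 0.486, 0.874, 0.0]
wrist_force: [-0.2, 0.1, 5.1]
finger_gap: 0.0272
```

```bash
python3 s.py
```

```text
20.35 [0.522  0.1901 0.2385] yaw 2.128 z [ 1.3e-03  1.0e-04 -1.0e+00] F [-0.2  0.1  5.1] M [-0.1   0.05  0.29] J [ 0.2   0.3  -0.13  1.14 -0.    1.22] t6 0.28 gap 0.0272
```

Request:
servo_tool([
  {"dx": 0, "dy": 0, "dz": 5, "rx": 0, "ry": 0, "rz": 0, "fingers": 1},
  {"dx": 0, "dy": 0, "dz": 15, "rx": 0, "ry": 0, "rz": 0, "fingers": 1},
  {"dx": 0, "dy": 0, "dz": 30, "rx": 0, "ry": 0, "rz": 0, "fingers": 1},
  {"dx": 0, "dy": 0, "dz": 40, "rx": 0, "ry": 0, "rz": 0, "fingers": 1},
  {"dx": 0, "dy": 0, "dz": 40, "rx": 0, "ry": 0, "rz": 0, "fingers": 1},
  {"dx": 15, "dy": -22, "dz": 6, "rx": 0, "ry": 0, "rz": 0, "fingers": 1},
  {"dx": 15, "dy": -22, "dz": 0, "rx": 0, "ry": 0, "rz": 0, "fingers": 1},
  {"dx": 12, "dy": -22, "dz": 0, "rx": 0, "ry": 0, "rz": 0, "fingers": 1},
], newtons=90)

```text
clock: 21.15
tcp_pos: [0.564, 0.1236, 0.3733]
orientation: [-0.001, 0.485, 0.874, -0.0]
wrist_force: [-0.6, -0.3, -4.3]
finger_gap: 0.0265
```

Request:
servo_tool([
  {"dx": 0, "dy": 0, "dz": 0, "rx": 0, "ry": 0, "rz": 0, "fingers": 1},
  {"dx": 0, "dy": 0, "dz": 0, "rx": 0, "ry": 0, "rz": 0, "fingers": 1},
])

```text
clock: 21.35
tcp_pos: [0.5634, 0.1236, 0.3726]
orientation: [-0.001, 0.486, 0.874, -0.001]
wrist_force: [0.5, -0.3, -4.3]
finger_gap: 0.0272
```

```bash
python3 s.py; python3 - <<'E'
from nut import *
c,T,st=look('wrist'); print('now',nutfit(c['img'],c,T)); save(c,'w7.png')
E
```

```text
21.35 [0.5634 0.1236 0.3726] yaw 2.126 z [-3.1e-03  3.0e-04 -1.0e+00] F [ 0.5 -0.3 -4.3] M [ 0.06 -0.01  0.02] J [0.08 0.31 0.21 1.47 0.   1.09] t6 -0.02 gap 0.0272
now (array([521.12, 189.53, -15.86,  17.17]), np.float64(0.009))
```

The nut now reads 44.1°, which is 6.3° (0.11 rad) tighter than after the first release and matches the plateau length. Now back to the tray.

Request:
servo_tool([
  {"dx": -4, "dy": -30, "dz": 0, "rx": 0, "ry": 0, "rz": 0, "fingers": 1},
  {"dx": -6, "dy": -45, "dz": 0, "rx": 0, "ry": 0, "rz": 0, "fingers": 1},
  {"dx": -6, "dy": -45, "dz": 0, "rx": 0, "ry": 0, "rz": 0, "fingers": 1},
  {"dx": -6, "dy": -45, "dz": 0, "rx": 0, "ry": 0, "rz": 0, "fingers": 1},
  {"dx": -6, "dy": -45, "dz": 0, "rx": 0, "ry": 0, "rz": 0, "fingers": 1},
  {"dx": -6, "dy": -45, "dz": 0, "rx": 0, "ry": 0, "rz": 0, "fingers": 1},
  {"dx": -6, "dy": -45, "dz": 0, "rx": 0, "ry": 0, "rz": 0, "fingers": 1},
  {"dx": -6, "dy": -45, "dz": 0, "rx": 0, "ry": 0, "rz": 0, "fingers": 1},
])

```text
clock: 22.2
tcp_pos: [0.5171, -0.2213, 0.3738]
orientation: [-0.0, 0.485, 0.875, 0.0]
wrist_force: [1.3, -0.5, -4.4]
finger_gap: 0.0273
```

Request:
servo_tool([
  {"dx": -6, "dy": -45, "dz": 0, "rx": 0, "ry": 0, "rz": 0, "fingers": 1},
  {"dx": -4, "dy": -36, "dz": 0, "rx": 0, "ry": 0, "rz": 0, "fingers": 1},
  {"dx": 0, "dy": 0, "dz": 0, "rx": 0, "ry": 0, "rz": 0, "fingers": 1},
  {"dx": 0, "dy": 0, "dz": -30, "rx": 0, "ry": 0, "rz": 0, "fingers": 1},
  {"dx": 0, "dy": 0, "dz": -40, "rx": 0, "ry": 0, "rz": 0, "fingers": 1},
  {"dx": 0, "dy": 0, "dz": -40, "rx": 0, "ry": 0, "rz": 0, "fingers": 1},
  {"dx": 0, "dy": 0, "dz": -22, "rx": 0, "ry": 0, "rz": 0, "fingers": 1},
  {"dx": 0, "dy": 0, "dz": 0, "rx": 0, "ry": 0, "rz": 0, "fingers": 1},
])

```text
clock: 23.0
tcp_pos: [0.506, -0.2988, 0.2377]
orientation: [-0.004, 0.485, 0.875, 0.001]
wrist_force: [-0.6, 0.7, -3.8]
finger_gap: 0.0274
```

```bash
python3 s.py
```

```text
23.0 [ 0.506  -0.2988  0.2377] yaw 2.129 z [-0.0067  0.006  -1.    ] F [-0.6  0.7 -3.8] M [ 0.02  0.09 -0.  ] J [-0.67  0.37 -0.04  1.17  0.    0.34] t6 0.0 gap 0.0274
```

Request:
servo_tool([
  {"dx": 0, "dy": 0, "dz": -4, "rx": 0, "ry": 0, "rz": 0, "fingers": 1},
  {"dx": 0, "dy": 0, "dz": -4, "rx": 0, "ry": 0, "rz": 0, "fingers": 1},
  {"dx": 0, "dy": 0, "dz": 0, "rx": 0, "ry": 0, "rz": 0, "fingers": 1},
])

```text
clock: 23.3
tcp_pos: [0.5083, -0.302, 0.235]
orientation: [0.001, 0.485, 0.874, -0.0]
wrist_force: [-0.3, -0.2, -3.9]
finger_gap: 0.027
```

Request:
servo_tool([
  {"dx": 0, "dy": 0, "dz": -2, "rx": 0, "ry": 0, "rz": 0, "fingers": 1},
  {"dx": 0, "dy": 0, "dz": 0, "rx": 0, "ry": 0, "rz": 0, "fingers": 1},
])

```text
clock: 23.5
tcp_pos: [0.5078, -0.3021, 0.2324]
orientation: [0.001, 0.486, 0.874, -0.0]
wrist_force: [-0.4, 0.4, -4.4]
finger_gap: 0.027
```

```bash
python3 s.py
```

```text
23.5 [ 0.5078 -0.3021  0.2324] yaw 2.128 z [ 9.e-04 -6.e-04 -1.e+00] F [-0.4  0.4 -4.4] M [-0.05  0.01  0.04] J [-0.67  0.37 -0.05  1.15  0.    0.34] t6 0.0 gap 0.027
```

Request:
servo_tool([
  {"dx": 0, "dy": 0, "dz": -3, "rx": 0, "ry": 0, "rz": 0, "fingers": 1},
  {"dx": 0, "dy": 0, "dz": -1, "rx": 0, "ry": 0, "rz": 0, "fingers": 1},
  {"dx": 0, "dy": 0, "dz": 0, "rx": 0, "ry": 0, "rz": 0, "fingers": 1},
])

```text
clock: 23.8
tcp_pos: [0.5075, -0.3019, 0.2276]
orientation: [-0.0, 0.486, 0.874, 0.0]
wrist_force: [-0.9, -0.0, -4.6]
finger_gap: 0.027
```

Request:
servo_tool([
  {"dx": 0, "dy": 0, "dz": -1, "rx": 0, "ry": 0, "rz": 0, "fingers": 1},
  {"dx": 0, "dy": 0, "dz": 0, "rx": 0, "ry": 0, "rz": 0, "fingers": 1},
])

```text
clock: 24.0
tcp_pos: [0.5076, -0.3019, 0.2267]
orientation: [-0.0, 0.485, 0.874, 0.0]
wrist_force: [-0.1, 0.3, -3.9]
finger_gap: 0.0274
```

Request:
servo_tool([
  {"dx": 0, "dy": 0, "dz": -1, "rx": 0, "ry": 0, "rz": 0, "fingers": 1},
  {"dx": 0, "dy": 0, "dz": 0, "rx": 0, "ry": 0, "rz": 0, "fingers": 1},
])

```text
clock: 24.2
tcp_pos: [0.5076, -0.3019, 0.2258]
orientation: [-0.0, 0.485, 0.874, 0.0]
wrist_force: [-0.1, -0.4, -3.7]
finger_gap: 0.0269
```

Request:
servo_tool([
  {"dx": 0, "dy": 0, "dz": -1, "rx": 0, "ry": 0, "rz": 0, "fingers": 1},
  {"dx": 0, "dy": 0, "dz": 0, "rx": 0, "ry": 0, "rz": 0, "fingers": 1},
])

```text
clock: 24.4
tcp_pos: [0.5077, -0.3019, 0.2249]
orientation: [0.0, 0.485, 0.874, 0.0]
wrist_force: [-0.4, 0.6, -4.3]
finger_gap: 0.0273
```

Request:
servo_tool([
  {"dx": 0, "dy": 0, "dz": -1, "rx": 0, "ry": 0, "rz": 0, "fingers": 1},
  {"dx": 0, "dy": 0, "dz": 0, "rx": 0, "ry": 0, "rz": 0, "fingers": 1},
])

```text
clock: 24.6
tcp_pos: [0.5077, -0.302, 0.2248]
orientation: [0.001, 0.485, 0.874, -0.0]
wrist_force: [-2.0, 0.3, 3.0]
finger_gap: 0.027
```

Request:
servo_tool([
  {"dx": 0, "dy": 0, "dz": 0, "rx": 0, "ry": 0, "rz": 0, "fingers": 0.2},
  {"dx": 0, "dy": 0, "dz": 0, "rx": 0, "ry": 0, "rz": 0, "fingers": -0.2},
  {"dx": 0, "dy": 0, "dz": 0, "rx": 0, "ry": 0, "rz": 0, "fingers": -0.6},
  {"dx": 0, "dy": 0, "dz": 0, "rx": 0, "ry": 0, "rz": 0, "fingers": -1},
  {"dx": 0, "dy": 0, "dz": 0, "rx": 0, "ry": 0, "rz": 0, "fingers": -1},
  {"dx": 0, "dy": 0, "dz": 0, "rx": 0, "ry": 0, "rz": 0, "fingers": -1},
])

```text
clock: 25.2
tcp_pos: [0.5077, -0.302, 0.2239]
orientation: [0.0, 0.485, 0.874, 0.0]
wrist_force: [-0.6, -0.2, -0.0]
finger_gap: 0.0853
```

Request:
servo_tool([
  {"dx": 0, "dy": 0, "dz": 20, "rx": 0, "ry": 0, "rz": 0, "fingers": -1},
  {"dx": 0, "dy": 0, "dz": 40, "rx": 0, "ry": 0, "rz": 0, "fingers": -1},
  {"dx": 0, "dy": 0, "dz": 50, "rx": 0, "ry": 0, "rz": 0, "fingers": -1},
  {"dx": 0, "dy": 0, "dz": 20, "rx": 0, "ry": 0, "rz": 0, "fingers": -1},
])

```text
clock: 25.6
tcp_pos: [0.5084, -0.3025, 0.3589]
orientation: [0.003, 0.485, 0.874, -0.0]
wrist_force: [-0.4, -1.0, 0.5]
finger_gap: 0.0853
```

```bash
python3 s.py; python3 - <<'E'
from h import *
s,S,_=look('side')
for d in cut_out('socket_key','side')[:2]:
    e=d['extent']; g=np.argwhere(d['region']); n=len(g); g=g[g[:,0].argsort()]
    t=g[g[:,0]<g[0,0]+6].mean(0)[::-1]; b=g[g[:,0]>g[-1,0]-6].mean(0)[::-1]
    print(d['confidence'],e,'top px',t,'bot',b,'expected',proj([[.5077,-.302,.190],[.5077,-.302,.011]],s,S).round(1).tolist())
c,T,st=look('wrist')
for d in cut_out('key_grip','wrist')[:2]: print(d['confidence'],d['extent'])
for z in (.193,.008):
  a=np.radians(np.degrees(2.128))+np.pi/4*np.array([1,3,5,7]); print(z,proj(np.c_[.5077+.0198*np.cos(a),-.302+.0198*np.sin(a),np.full(4,z)],c,T).round(0).tolist())
t,TT,_=look('top')
for d in cut_out('socket_key','top')[:1]: print('top',d['extent'],proj([[.5077,-.302,.193],[.5077,-.302,.008]],t,TT).round(1).tolist())
for k in ('bottle_a_mid','jar_c_mid'):
  print(k,[ (round(d['confidence'],2),d['extent']) for d in cut_out(k,'top')])
E
```

```text
25.6 [ 0.5084 -0.3025  0.3589] yaw 2.128 z [ 0.0051 -0.0039 -1.    ] F [-0.4 -1.   0.5] M [-0.01 -0.01 -0.01] J [-0.67  0.34  0.21  1.44  0.    0.34] t6 0.0 gap 0.0853
0.65 [314.1, 261.0, 335.7, 327.0] top px [332.        261.6547619] bot [322.1978022  321.07692308] expected [[332.5, 264.3], [322.6, 316.3]]
0.61 [236.2, 135.8, 280.1, 218.2]
0.193 [[240.0, 182.0], [241.0, 219.0], [279.0, 219.0], [280.0, 182.0]]
0.008 [[248.0, 143.0], [248.0, 166.0], [271.0, 166.0], [271.0, 143.0]]
top [358.0, 218.3, 388.3, 242.0] [[380.7, 224.7], [364.1, 232.6]]
bottle_a_mid [(0.87, [328.7, 144.0, 354.2, 171.8])]
jar_c_mid [(0.95, [101.6, 224.7, 130.0, 249.8]), (0.62, [334.8, 193.4, 393.1, 254.0])]
```

The key stands in the tray where it should: the cut-outs match the upright projection, and the bottle and jar haven't moved. Next, the membrane key at about (0.4445, 0.035), with the jaws shut.

Request:
servo_tool([
  {"dx": -4, "dy": 20, "dz": 0, "rx": 0, "ry": 0, "rz": 0, "fingers": -1},
  {"dx": -8, "dy": 42, "dz": 0, "rx": 0, "ry": 0, "rz": 0, "fingers": -1},
  {"dx": -8, "dy": 42, "dz": 0, "rx": 0, "ry": 0, "rz": 0, "fingers": 1},
  {"dx": -8, "dy": 42, "dz": 0, "rx": 0, "ry": 0, "rz": 0, "fingers": 1},
  {"dx": -9, "dy": 42, "dz": 0, "rx": 0, "ry": 0, "rz": 0, "fingers": 1},
  {"dx": -9, "dy": 42, "dz": 0, "rx": 0, "ry": 0, "rz": 0, "fingers": 1},
  {"dx": -9, "dy": 42, "dz": 0, "rx": 0, "ry": 0, "rz": 0, "fingers": 1},
  {"dx": -9, "dy": 42, "dz": 0, "rx": 0, "ry": 0, "rz": 0, "fingers": 1},
], newtons=30)

```text
clock: 26.8
tcp_pos: [0.4426, 0.0136, 0.353]
orientation: [-0.001, 0.486, 0.874, -0.0]
wrist_force: [1.3, -0.6, 0.0]
finger_gap: -0.0
```

Request:
servo_tool([
  {"dx": 0, "dy": 23, "dz": 0, "rx": 0, "ry": 0, "rz": 0, "fingers": 1},
  {"dx": 0, "dy": 0, "dz": 0, "rx": 0, "ry": 0, "rz": 0, "fingers": 1},
  {"dx": 0, "dy": 0, "dz": 0, "rx": 0, "ry": 0, "rz": 0, "fingers": 1},
])

```text
clock: 27.1
tcp_pos: [0.4434, 0.0353, 0.3533]
orientation: [-0.0, 0.485, 0.875, -0.0]
wrist_force: [0.7, 0.2, 1.1]
finger_gap: 0.0003
```

```bash
python3 s.py; python3 - <<'E'
from h import *
c,T,st=look('wrist'); u=proj([[.4445,.0347,.0575]],c,T)[0]; print(u)
for d in cut_out('keypad','wrist')[:3]:
    g=np.argwhere(d['region']).mean(0)[::-1]; print(d['confidence'],d['extent'],onz([g],.0575,c,T).round(4), d['region'].sum())
im=c['img']; 
for dy in range(-48,49,8): print([tuple(int(v) for v in im[int(np.clip(u[1]+dy,0,383)),int(np.clip(u[0]+dx,0,511))]) for dx in range(-64,65,16)])
E
```

```text
27.1 [0.4434 0.0353 0.3533] yaw 2.129 z [-1.1e-03 -3.0e-04 -1.0e+00] F [0.7 0.2 1.1] M [-0.02  0.02 -0.08] J [-0.1   0.05 -0.16  1.36 -0.    0.91] t6 0.03 gap 0.0003
[261.79283407 167.64282903]
0.79 [237.2, 145.5, 285.7, 193.1] [[0.4443 0.0351 0.0575]] 1325
[(68, 67, 63), (198, 195, 186), (196, 195, 185), (181, 179, 170), (26, 24, 25), (200, 197, 187), (158, 156, 148), (136, 133, 127), (133, 132, 124)]
[(190, 187, 177), (196, 192, 184), (198, 196, 186), (24, 25, 26), (25, 26, 26), (19, 18, 19), (197, 194, 185), (133, 131, 125), (134, 132, 125)]
[(197, 194, 185), (196, 193, 185), (87, 86, 82), (25, 25, 25), (24, 26, 25), (26, 27, 27), (201, 197, 189), (131, 130, 123), (133, 131, 126)]
[(197, 195, 185), (198, 195, 186), (23, 21, 23), (24, 24, 25), (73, 74, 75), (26, 25, 27), (122, 121, 115), (201, 202, 191), (134, 132, 126)]
[(196, 194, 184), (28, 29, 28), (24, 23, 24), (23, 22, 22), (98, 99, 101), (24, 24, 25), (26, 27, 27), (201, 201, 190), (135, 133, 126)]
[(198, 195, 185), (24, 24, 25), (24, 22, 25), (96, 98, 100), (97, 99, 101), (21, 22, 23), (25, 25, 26), (206, 205, 194), (201, 1
[... 263 characters left out ...]
, (201, 201, 190)]
[(102, 74, 41), (144, 142, 135), (22, 23, 24), (20, 21, 23), (96, 97, 99), (24, 23, 24), (25, 24, 26), (18, 19, 20), (201, 200, 189)]
[(100, 71, 40), (91, 64, 35), (202, 198, 189), (23, 22, 24), (18, 19, 20), (27, 25, 26), (25, 25, 25), (201, 199, 190), (201, 200, 189)]
[(73, 52, 31), (87, 62, 35), (160, 157, 150), (22, 22, 22), (26, 25, 26), (25, 24, 24), (137, 138, 131), (200, 199, 189), (27, 27, 26)]
[(79, 56, 32), (96, 68, 38), (100, 72, 40), (205, 201, 191), (24, 25, 23), (23, 22, 21), (201, 202, 192), (204, 205, 196), (26, 25, 25)]
[(136, 97, 55), (103, 74, 42), (98, 70, 40), (169, 165, 157), (23, 22, 23), (203, 200, 190), (201, 201, 192), (24, 26, 25), (27, 26, 27)]
```

The network and my estimate agree: the grey key is at (0.4443, 0.0351). I go down, with touch expected at TCP z of about 0.1305.

Request:
servo_tool([
  {"dx": 1, "dy": 0, "dz": -30, "rx": 0, "ry": 0, "rz": 0, "fingers": 1},
  {"dx": 0, "dy": 0, "dz": -50, "rx": 0, "ry": 0, "rz": 0, "fingers": 1},
  {"dx": 0, "dy": 0, "dz": -50, "rx": 0, "ry": 0, "rz": 0, "fingers": 1},
  {"dx": 0, "dy": 0, "dz": -45, "rx": 0, "ry": 0, "rz": 0, "fingers": 1},
  {"dx": 0, "dy": 0, "dz": -25, "rx": 0, "ry": 0, "rz": 0, "fingers": 1},
  {"dx": 0, "dy": 0, "dz": -10, "rx": 0, "ry": 0, "rz": 0, "fingers": 1},
  {"dx": 0, "dy": 0, "dz": 0, "rx": 0, "ry": 0, "rz": 0, "fingers": 1},
  {"dx": 0, "dy": 0, "dz": 0, "rx": 0, "ry": 0, "rz": 0, "fingers": 1},
])

```text
clock: 28.0
tcp_pos: [0.4457, 0.0345, 0.145]
orientation: [0.001, 0.486, 0.874, 0.0]
wrist_force: [0.4, 0.1, -0.4]
finger_gap: -0.0001
```

Request:
servo_tool([
  {"dx": 0, "dy": 0, "dz": -5, "rx": 0, "ry": 0, "rz": 0, "fingers": 1},
  {"dx": 0, "dy": 0, "dz": 0, "rx": 0, "ry": 0, "rz": 0, "fingers": 1},
])

```text
clock: 28.2
tcp_pos: [0.4454, 0.0349, 0.1397]
orientation: [0.001, 0.486, 0.874, 0.0]
wrist_force: [0.1, 0.6, 0.1]
finger_gap: 0.0001
```

Request:
servo_tool([
  {"dx": 0, "dy": 0, "dz": -5, "rx": 0, "ry": 0, "rz": 0, "fingers": 1},
  {"dx": 0, "dy": 0, "dz": -3, "rx": 0, "ry": 0, "rz": 0, "fingers": 1},
  {"dx": 0, "dy": 0, "dz": 0, "rx": 0, "ry": 0, "rz": 0, "fingers": 1},
])

```text
clock: 28.5
tcp_pos: [0.4443, 0.0352, 0.1305]
orientation: [-0.0, 0.485, 0.874, -0.0]
wrist_force: [-1.5, 0.5, 0.2]
finger_gap: 0.0002
```

Request:
servo_tool([
  {"dx": 0, "dy": 0, "dz": -1, "rx": 0, "ry": 0, "rz": 0, "fingers": 1},
  {"dx": 0, "dy": 0, "dz": 0, "rx": 0, "ry": 0, "rz": 0, "fingers": 1},
])

```text
clock: 28.7
tcp_pos: [0.4446, 0.0351, 0.1299]
orientation: [-0.0, 0.485, 0.874, 0.0]
wrist_force: [-0.6, 0.3, 1.5]
finger_gap: -0.0001
```

Request:
servo_tool([
  {"dx": 0, "dy": 0, "dz": -1, "rx": 0, "ry": 0, "rz": 0, "fingers": 1},
  {"dx": 0, "dy": 0, "dz": 0, "rx": 0, "ry": 0, "rz": 0, "fingers": 1},
])

```text
clock: 28.9
tcp_pos: [0.4447, 0.0351, 0.1291]
orientation: [0.0, 0.485, 0.874, 0.0]
wrist_force: [-1.7, 0.1, 4.7]
finger_gap: 0.0003
```

Request:
servo_tool([
  {"dx": 0, "dy": 0, "dz": -1, "rx": 0, "ry": 0, "rz": 0, "fingers": 1},
  {"dx": 0, "dy": 0, "dz": 0, "rx": 0, "ry": 0, "rz": 0, "fingers": 1},
])

```text
clock: 29.1
tcp_pos: [0.4447, 0.0351, 0.1285]
orientation: [0.0, 0.485, 0.874, 0.0]
wrist_force: [-2.8, 0.9, 7.9]
finger_gap: 0.0001
```

Request:
servo_tool([
  {"dx": 0, "dy": 0, "dz": -0.7, "rx": 0, "ry": 0, "rz": 0, "fingers": 1},
  {"dx": 0, "dy": 0, "dz": 0, "rx": 0, "ry": 0, "rz": 0, "fingers": 1},
  {"dx": 0, "dy": 0, "dz": 0, "rx": 0, "ry": 0, "rz": 0, "fingers": 1},
])

```text
clock: 29.4
tcp_pos: [0.4446, 0.0351, 0.1284]
orientation: [0.0, 0.485, 0.874, 0.0]
wrist_force: [-4.5, 1.3, 14.5]
finger_gap: 0.0002
```

The force rose from 7.9 to 14.5 N with almost no further travel, so the key is at its stop. Retract, do a last check and hand in.

Request:
servo_tool([
  {"dx": 0, "dy": 0, "dz": 10, "rx": 0, "ry": 0, "rz": 0, "fingers": 1},
  {"dx": 0, "dy": 0, "dz": 40, "rx": 0, "ry": 0, "rz": 0, "fingers": 1},
  {"dx": 0, "dy": 0, "dz": 50, "rx": 0, "ry": 0, "rz": 0, "fingers": 1},
  {"dx": 0, "dy": 0, "dz": 50, "rx": 0, "ry": 0, "rz": 0, "fingers": 1},
  {"dx": 0, "dy": 0, "dz": 0, "rx": 0, "ry": 0, "rz": 0, "fingers": 1},
  {"dx": 0, "dy": 0, "dz": 0, "rx": 0, "ry": 0, "rz": 0, "fingers": 1},
  {"dx": 0, "dy": 0, "dz": 0, "rx": 0, "ry": 0, "rz": 0, "fingers": 1},
])

```text
clock: 30.1
tcp_pos: [0.4441, 0.0351, 0.2763]
orientation: [-0.001, 0.485, 0.874, -0.0]
wrist_force: [-0.3, 0.1, 0.1]
finger_gap: -0.0
```

```bash
python3 s.py; python3 - <<'E'
from h import *
look('side'); print([(round(d['confidence'],2),d['extent']) for d in cut_out('socket_key','side')[:1]])
print(job.hand_in())
E
```

```text
30.1 [0.4441 0.0351 0.2763] yaw 2.128 z [-1.3e-03  2.0e-04 -1.0e+00] F [-0.3  0.1  0.1] M [ 0.06  0.03 -0.01] J [-0.1   0.08 -0.32  1.18  0.    0.91] t6 -0.0 gap -0.0
[(0.85, [313.7, 260.7, 336.3, 327.3])]
the job is handed in; nothing more can be done
None
```

I handed the job in at about 30 s on the robot's clock, with all four steps carried out: nut tightened, key back upright in its tray and let go, membrane key pressed last. No verdict was reported, and I can't read the nut's joint value directly.

**Nut:** It took two passes.
- On the first pass I turned too hard, and the socket jumped past a corner of the nut at about 2.5 N m.
- I brought it up to the stop again, but backing off to free the key also turned the nut back about 0.12 rad. I found this by putting the key on a second time.
- I then tightened to 1.16 N m, let go at the stop, regripped and lifted straight out.
- Afterwards the camera showed the nut 6.3° (0.11 rad) tighter than after the first release, which matches what it had lost. I judge it within about 0.02 rad of the 2.6 stop, but that is inferred from torque and image angle.

**Socket key:** It stands in the tray about 10 mm from the centre. After release its outline matched the upright position in the side and wrist views. The side view was unchanged just before hand-in.

**Membrane key:** The force rose from 7.9 to 14.5 N with almost no further travel, so it was at its stop. I then lifted clear, and the wrist force was about zero.

**Bottles and jar:** After the key was back in the tray, the top camera showed one bottle and the jar within a few pixels of their starting places. I did not check the second bottle separately, but nothing came near it.

**Pictures:** I used all 12; the last checks were numeric only.

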